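# Twist-lock a needle canister together on the craft bench

## Robot

A 6-joint arm with a two-finger parallel gripper is mounted at the origin on the work surface. World frame = base frame: x ahead of the robot, y to its left, z up, the work surface at z = 0. Lengths are in m, angles in rad, forces in N, time in s.
With the tool pointing down it reaches from about 0.3 to 0.85 m from the base axis. Payload 5.4 kg.
Tool frame: the origin (TCP) lies midway between the tips of the shut fingers; the grasp point (between the pads) lies 19 mm behind it; z points along the fingers, y is the direction in which the jaws open and shut (so a half turn about z gives the same grasp; the last joint's range is limited). The gripper opens to 85 mm and grips with 20 to 120 N. Pads are 22 mm wide; open, the fingers measure 114 mm over their backs; the gripper's body (76 mm by 85 mm) begins 54 mm behind the grasp point. The pads swing forward as they close: fully open they stand 13 mm farther back than shut.
Start: joints at [-1.323, 0.158, 1.597, -0, 1.386, -0.21], TCP at [0.254, -0.516, 0.231] pointing down, gripper open.
Joint ranges: [-2.91, 2.91], [-0.94, 2.29], [0.18, 2.7], [-1.29, 4.43], [0.17, 2.64], [-3, 3]. Speed limits (rad/s): [2.57, 2.57, 3.14, 3.14, 3.14, 3.14].

## Interface

Orientations are given as a rotation vector (axis times angle).
In Python, from cell import arm gives the robot as it stands.
- The arm moves only by the tool carry_out, never from a script. Its argument "plan" is a list of rows, each a list of 5 numbers: the shift along the tool's x, y, z in m, then the turn about the tool's z in degrees, then the closure, from 0 (fully open) to 1 (shut). A call has 1 to 5 rows; each row shifts and turns the commanded pose from where the row before left it, along the tool's axes as they then stand; what a row does not reach is not made up. A row lasts 1/12 s, in which the tool goes at most 41.7 mm and 7.16 degrees, less where a joint would pass 70% of its speed; a pose out of reach is approached as far as the arm can. A call is refused whole if a number of a shift passes 0.0417 or a number of a turn 7.16, either way. A call with a gripper value outside its range is refused whole. The fingers move at their own pace and stop on an object; "squeeze" is the grip in N (left out, the last holds). Time passes only in rows, so rows that do not move let the fingers close. It gives the time, the measured TCP pose, the force and the opening at its end, in the units of the state.
- arm.read_state(): the state, without advancing time (a new reading comes with each control period).
- arm.snapshot(name): name is "scene" or "top" or "wrist"; returns a dict with "frame" (400x640x3 uint8, blue, green, red), "fx", "fy", "cx", "cy" (pixels), "k1" (the pictures are not rectified: a ray, as slopes to the right and down, at radius r is drawn at 1 + k1 r^2 times it, then the intrinsics apply), "rvec" (rotation vector, rad) and "tvec" (3), from world to camera coordinates, as OpenCV has them. Camera axes: x right, y down, z forward; pixel columns grow to the right and rows downward; lengths in m; the calibration is good to about 2 mm. A picture is of the moment at which its call begins. There is no depth.
- arm.sign_off(): hands the job in, once; it reports no verdict.
Trained networks look in the newest picture that a camera, given by its name, has taken for a name from the list of things; names that differ only in an ending like _2 or _b are one class to them, and where a whole thing is asked for, a point or a joint stands for the part that bears it (a point fixed in the world has none). Each returns a list of dicts, best first, with "confidence" (0 to 1); they miss things now and then, are a little off and sometimes report something else, mostly with a low value. They report only what shows in the picture. A call takes as long as a camera call. They do not tell look-alikes from the thing itself.
- arm.masks_of(camera, thing): "pixels" (400x640 bool, what is visible of it) and "box" ([left, top, right, bottom] in pixels, round what is visible of it).
The state is a dict: "time_s": time; "joint_pos": joint angles; "qvel": joint speeds; "joint_torque": joint torques, N m; "tcp_pos": TCP position; "orientation": TCP orientation; "wrist_force": force on the tool from outside, world axes, zero at the start; "ft_torque": the same for the moment, N m; "opening": finger opening in m.
Only numpy, scipy, OpenCV 4.12 (cv2) and the standard library are available. Lean on these libraries where they do the work, as an engineer would, in place of code of your own. Each camera call takes 0.05 s, during which the arm holds its last target.

## Task

Assemble the oblong wooden needle canister on the base that is screwed to the bench. First set the middle section crosswise into the base, so that its lugs drop through the notches, and turn it a quarter turn clockwise (seen from above) until it is locked with its sides lined up with the base; then fit the lid with the grip bar into the section and lock it in the same way. Leave everything fully seated with the sides lined up, and do not disturb the other things on the bench.

Things in the scene. Friction and masses are not known exactly. Their poses are not given: they have to be found in the camera images.
- base: fixed bottom part of the canister: dark steel plate 110 x 90 x 8 mm screwed to the bench, on it an oblong wooden body 80 mm along its own x, 60 mm along its own y, top face 72 mm above the bench. Origin on the bench, on its vertical axis. Lock: a part goes in crosswise (either way round), 3 mm play all round, sinks until its underside lies on the top face, then turns 90 degrees clockwise seen from above.
- base_top (a point): centre of the base's top face, axes as base. Steel lip 6 mm thick; opening 28 mm (x) by 33 mm (y) with two notches along the base's +x and -x, each 18 mm wide, reaching 25 mm from the axis; below it a chamber 12 mm high. Hard stop 2 degrees past flush; anticlockwise is blocked after about 37 degrees. No spring or click, only friction; locked, 2 mm play up and down.
- section: loose middle section, 0.2 to 0.4 kg, 78 mm tall: oblong wooden body, 80 mm along its own x, 60 mm along its own y, 64 mm tall (grip across the 60 mm, above mid-height), on a 14 mm steel foot. Origin on the axis under the foot, z up; the same when turned half round. It stands on its foot left or right of the base, the lid on the other side.
- section_seat (a point): centre of the wooden body's underside, 14 mm above the section's origin; comes to rest on base_top. Foot below it: round boss 27 mm across, 14 mm long, with two lugs at its lowest end along the section's own +y and -y, each 10 mm wide, 6 mm high, tips 21.5 mm from the axis
- section_top (a point): centre of the section's top face, 78 mm above its origin, axes as the section. It has the same mouth and lock as the base: notches along the section's own +x and -x
- lid: loose lid, 0.1 to 0.21 kg: oblong wooden plate 80 x 60 mm (own x, y), 12 mm thick, with a grip bar on top 64 mm along x, 18 mm along y, 34 mm high (grip across the 18 mm), on a 14 mm steel foot. Origin on the axis under the foot, z up: plate from 14 to 26 mm, bar from 26 to 60 mm above it. Stands on its foot at the start.
- lid_seat (a point): centre of the lid plate's underside, 14 mm above the lid's origin; comes to rest on section_top. Foot below it as the section's: two lugs along the lid's own +y and -y; it locks in the section as the section does in the base
- lid_grip (a point): on the lid's axis in its grip bar, 48 mm above its origin
- mug: white mug, 76 mm across, 85 mm tall, handle on its own +y side; origin at its underside; a bystander
- tape: grey tape-measure case, 62 x 34 x 58 mm; origin at its underside; a bystander
- awl: awl lying on the bench, about 170 mm long, wooden handle; origin at its underside; a bystander
- jar: closed amber glass jar, 64 mm across, 90 mm tall; origin at its underside; a bystander
- mallet: wooden mallet lying on the bench, about 250 mm long; origin at its underside; a bystander
- brush: brush lying on the bench, about 200 mm long; origin at its underside; a bystander
- block: grey sharpening stone, 110 x 50 x 35 mm; origin at its underside; a bystander
Mind the look-alikes: they are no part of the job. Leave any blue or purple look-alike of the section alone.

How it is judged:
By the outcome, as a careful person would: the job done as asked, in the order asked, and still so for the second after the job is handed in, with the robot touching nothing.
It also fails if it takes over 72 s, if anything falls off the work surface, if the arm or the gripper's body presses on something with over 40 N, if the wrist force passes 120 N, or if a joint passes its speed limit or range.

## Working session

There is one attempt and no reset: what is moved stays moved. The work goes in short steps, Python scripts to look and compute and a tool call to move; the robot and the scene stay as the last step left them, time stands still between calls to the robot, and variables do not carry over. Pictures are saved under pics/ and viewed, and the job is handed in when it is done.

Besides the shell and the picture viewer there is one more tool, called after "Request:" in YAML: its name, and indented under it one key for each argument. carry_out: Moves the arm, as the interface text tells. Its arguments: {"type":"object","properties":{"plan":{"type":"array","items":{"type":"array","items":{"type":"number"}}},"squeeze":{"type":"number"}},"required":["plan"]}

```bash
ls; mkdir -p pics; python3 - <<'E'
from cell import arm
import cv2
s=arm.read_state(); print(s)
for n in ["scene","top","wrist"]:
    d=arm.snapshot(n); cv2.imwrite(f"pics/{n}0.png",d["frame"]); print(n,d["fx"],d["fy"],d["cx"],d["cy"],d["k1"],d["rvec"],d["tvec"])
E
```

```text
pics
{'time_s': 0.0, 'joint_pos': array([-1.32308467e+00,  1.59091868e-01,  1.59828379e+00,  4.15862229e-05,
        1.38618194e+00, -2.10096750e-01]), 'qvel': array([ 0.00014711, -0.00041062, -0.00024749, -0.00057188,  0.00101181,
        0.0004883 ]), 'joint_torque': array([-4.03645008e-04, -3.96007597e+01, -3.31428552e+01, -3.85792973e-04,
        8.62436456e-03,  1.10800781e-05]), 'tcp_pos': array([ 0.25397995, -0.51518003,  0.23026703]), 'orientation': array([-3.05773481e+00, -7.12402498e-01, -6.14011968e-06]), 'wrist_force': array([-0.39833042, -0.40741361,  0.15761641]), 'ft_torque': array([-0.02453837,  0.00448563, -0.01100336]), 'opening': 0.08570727990929311}
scene 366.2960413036678 366.2960413036678 321.41283459759114 198.61285436789927 -0.04122290600607732 [ 1.62118779  1.71736633 -0.85083973] [ 0.04779668 -0.28882265  1.55123586]
top 395.5735571246575 395.5735571246575 322.72605204104616 191.8222357364764 -0.029425023871620264 [ 2.16241772 -2.18076884  0.12095348] [-0.0106738   0.57345944  1.13034776]
wrist 279.93961309632937 279.93961309632937 319.92123096255864 196.54241039114245 -0.011245809861994398 [-2.47298137  1.53650929  0.20519692] [-0.57337787 -0.03424655  0.3782673 ]
```

View pics/scene0.png

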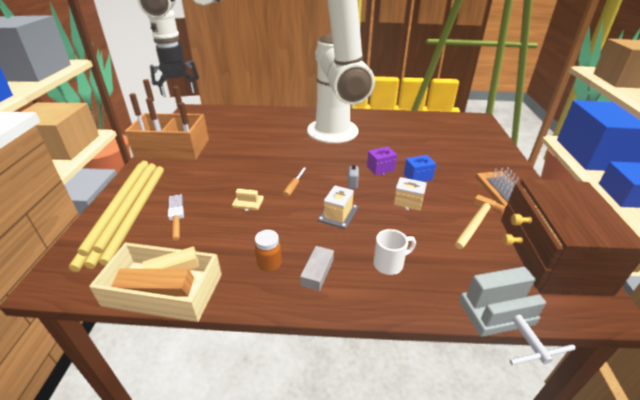

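View pics/top0.png

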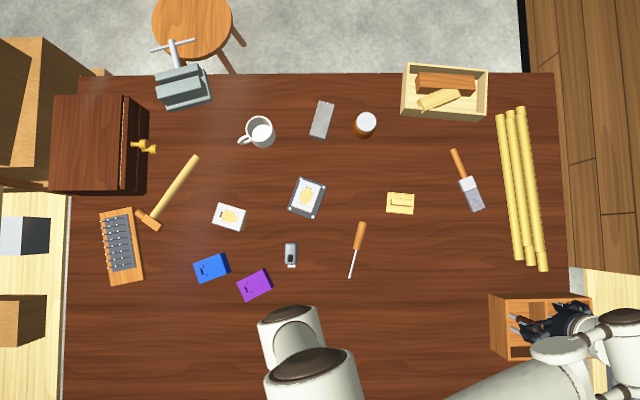

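View pics/wrist0.png

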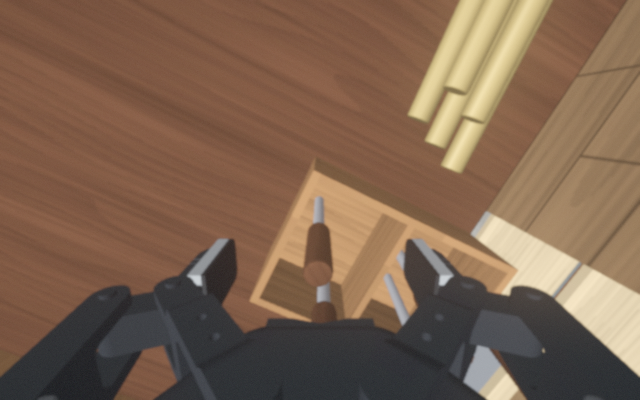

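Scene: base on dark plate at top-px (307,197); lid (400,203). The section could be the plain-wood box at (230,216), the blue one (211,268) or the purple one (254,285). By the description it is the wooden one. I'll check it in a crop.

```bash
cat > h.py <<'E'
import numpy as np, cv2
from scipy.optimize import minimize, least_squares
from scipy.spatial.transform import Rotation as R
def proj(d,P):
    P=np.asarray(P,float).reshape(-1,3)
    Rm=R.from_rotvec(d["rvec"]).as_matrix(); c=P@Rm.T+d["tvec"]
    s=c[:,:2]/c[:,2:]; r2=(s**2).sum(1,keepdims=True); s=s*(1+d["k1"]*r2)
    return s*[d["fx"],d["fy"]]+[d["cx"],d["cy"]]
def back(d,uv,z):
    s0=(np.asarray(uv,float)-[d["cx"],d["cy"]])/[d["fx"],d["fy"]]; s=s0.copy()
    for _ in range(20): s=s0/(1+d["k1"]*(s**2).sum())
    Rm=R.from_rotvec(d["rvec"]).as_matrix(); ray=Rm.T@np.r_[s,1]; o=-Rm.T@np.asarray(d["tvec"])
    return o+ray*(z-o[2])/ray[2]
def box(lx,ly,z0,z1):
    return np.array([[sx*lx/2,sy*ly/2,z] for sx in(-1,1) for sy in(-1,1) for z in(z0,z1)])
MODEL={"section":[box(.08,.06,.014,.078),box(.027,.027,0,.014)],
 "lid":[box(.08,.06,.014,.026),box(.064,.018,.026,.060),box(.02,.02,0,.014)],
 "base":[box(.11,.09,0,.008),box(.08,.06,0,.072)]}
def pose(P,x,y,a,z=0):
    c,s=np.cos(a),np.sin(a); return P@np.array([[c,s,0],[-s,c,0],[0,0,1]])+[x,y,z]
def sil(d,name,x,y,a,z=0,S=8):
    m=np.zeros((400*1,640),np.uint8)
    for b in MODEL[name]:
        h=cv2.convexHull((proj(d,pose(b,x,y,a,z))*16).round().astype(np.int32))
        cv2.fillConvexPoly(m,h,255,cv2.LINE_AA,4)
    return m/255.
def fit(ds,ms,name,x,y,a,z=0,sc=(.01,.01,.3)):
    def cost(p):
        return sum(np.abs(cv2.GaussianBlur(sil(d,name,p[0],p[1],p[2],z),(0,0),1)-cv2.GaussianBlur(m.astype(float),(0,0),1)).sum() for d,m in zip(ds,ms))
    best=None
    for a0 in a:
        s=np.array([[x,y,a0],[x+sc[0],y,a0],[x,y+sc[1],a0],[x,y,a0+sc[2]]])
        r=minimize(cost,[x,y,a0],method="Nelder-Mead",options=dict(initial_simplex=s,xatol=1e-4,fatol=.05,maxiter=300))
        if best is None or r.fun<best.fun: best=r
    return best
E
python3 - <<'E'
from h import *
from cell import arm
ds={n:arm.snapshot(n) for n in("scene","top")}
import pickle
out={}
for n in ds:
    for t in("base","section","lid"):
        for i,m in enumerate(arm.masks_of(n,t)[:4]): 
            print(n,t,round(m["confidence"],2),np.round(m["box"]),m["pixels"].sum()); out[n,t,i]=m
pickle.dump((ds,out),open("d.pkl","wb"))
for n,t in [("top",(200,160,430,310)),("scene",(220,140,450,240))]:
    a=t; c=ds[n]["frame"][a[1]:a[3],a[0]:a[2]]; cv2.imwrite(f"pics/crop_{n}.png",cv2.resize(c,None,fx=3.4,fy=3.4,interpolation=cv2.INTER_CUBIC))
for uv in[(230,216),(307,197),(400,203)]: print(back(ds["top"],uv,.05))
E
```

```text
scene base 0.68 [319. 184. 356. 229.] 1071
scene section 0.93 [394. 176. 424. 209.] 793
scene section 0.72 [367. 146. 397. 174.] 630
scene section 0.57 [404. 157. 438. 182.] 636
scene lid 0.85 [232. 189. 262. 214.] 568
scene lid 0.29 [395. 178. 424. 208.] 742
top base 0.77 [287. 178. 327. 218.] 1078
top base 0.24 [354. 112. 376. 140.] 448
top section 0.77 [190. 252. 230. 284.] 720
top section 0.74 [233. 268. 270. 303.] 755
top section 0.64 [212. 204. 251. 232.] 747
top lid 0.61 [386. 192. 413. 215.] 567
[0.50378642 0.250787   0.05      ]
[0.5566376  0.03001795 0.05      ]
[ 0.53707929 -0.23765791  0.05      ]
```

View pics/crop_top.png

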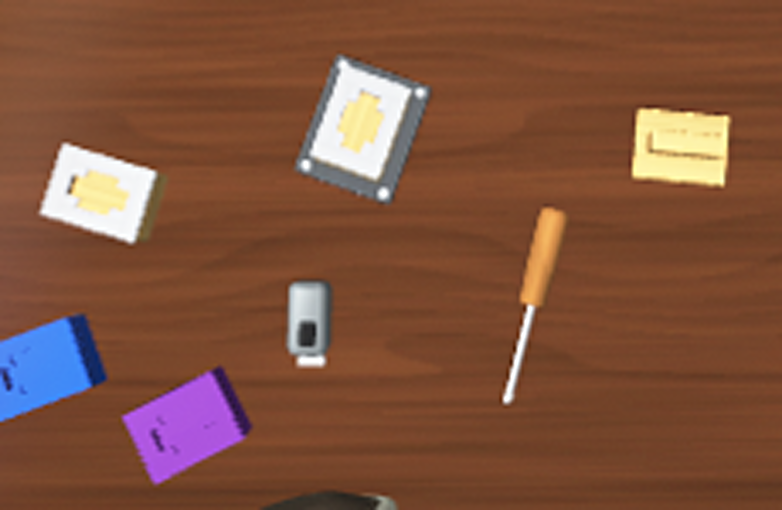

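View pics/crop_scene.png

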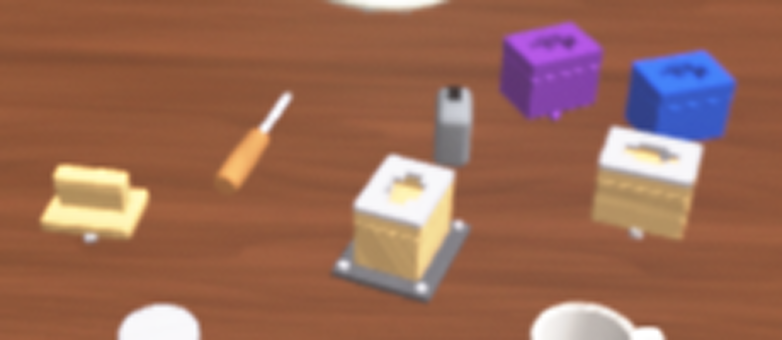

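The crop shows a plain wooden box with a steel-white top and mouth at top-px (230,216). Its notches run along its long side and its lugs show underneath, so it is the section. The blue and purple boxes stay where they are. Next I fit the poses.

```bash
python3 - <<'E'
from h import *
import pickle
ds,o=pickle.load(open("d.pkl","rb"))
pick={"section":[("scene",0),("top",2)],"base":[("scene",0),("top",0)],"lid":[("scene",0),("top",0)]}
init={"section":(.504,.25),"base":(.557,.03),"lid":(.537,-.238)}
vis={n:ds[n]["frame"].copy() for n in ds}
for t in pick:
    for sel in (pick[t],pick[t][:1],pick[t][1:]):
        r=fit([ds[n] for n,i in sel],[o[n,t,i]["pixels"] for n,i in sel],t,*init[t],np.arange(0,np.pi,.35))
        print(t,[n for n,i in sel],r.x.round(4),np.degrees(r.x[2]).round(1),r.fun)
        if len(sel)==2:
            for n in ds:
                for b in MODEL[t][:2]:
                    q=proj(ds[n],pose(b,*r.x))
                    for i in range(8):
                        for j in range(i):
                            if (abs(b[i]-b[j])>1e-6).sum()==1: cv2.line(vis[n],tuple(q[i].round().astype(int)),tuple(q[j].round().astype(int)),(0,0,255),1)
v=vis["top"][160:310,200:430];cv2.imwrite("pics/f_top.png",cv2.resize(v,None,fx=3.4,fy=3.4))
v=vis["scene"][140:240,220:450];cv2.imwrite("pics/f_scene.png",cv2.resize(v,None,fx=3.4,fy=3.4))
E
```

```text
section ['scene', 'top'] [0.5023 0.2501 1.2829] 73.5 118.84345806145689
section ['scene'] [0.5002 0.2492 1.2877] 73.8 67.30775317242461
section ['top'] [0.5025 0.2506 1.2828] 73.5 38.7347505628168
base ['scene', 'top'] [0.5597 0.0331 2.8429] 162.9 271.35779253006956
base ['scene'] [0.5545 0.0326 2.8685] 164.4 126.34505848041096
base ['top'] [0.5608 0.0344 2.7904] 159.9 122.38064955584535
lid ['scene', 'top'] [ 0.5406 -0.2443  1.5138] 86.7 118.45002533166155
lid ['scene'] [ 0.5401 -0.245   1.4939] 85.6 40.47533738910202
lid ['top'] [ 0.5409 -0.243   1.5124] 86.7 69.61656654826997
```

View pics/f_top.png

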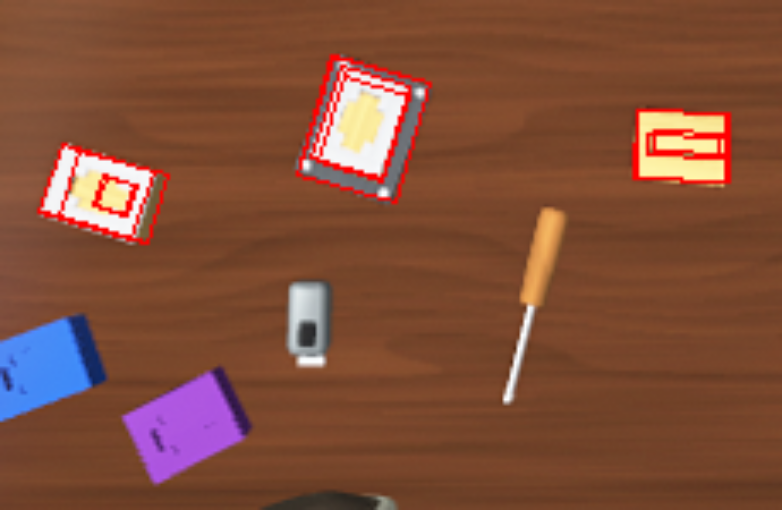

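View pics/f_scene.png

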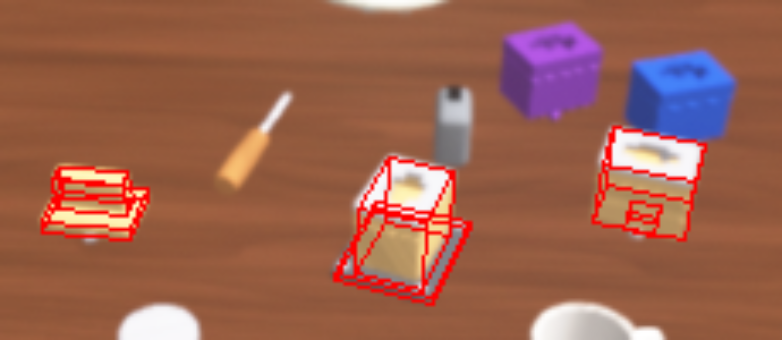

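```bash
cat >> h.py <<'E'
def toolx(s): 
    M=R.from_rotvec(s["orientation"]).as_matrix(); return np.degrees(np.arctan2(M[1,0],M[0,0])),M
def go(s,x,y,z,yaw):
    """shift in current tool axes, then turn about tool z (deg)"""
    a,M=toolx(s); d=M.T@(np.array([x,y,z])-s["tcp_pos"]); t=(a-yaw+180)%360-180
    print("tcp",s["tcp_pos"].round(4),"yaw",a.round(2),"tilt",M[:,2].round(4),"| turn",round(t,2),"shift now(mm)",(d*1e3).round(1),"after turn",
      (R.from_euler('z',-t,degrees=True).as_matrix()@(d*1e3)).round(1))
E
python3 - <<'E'
from h import *
from cell import arm
s=arm.read_state(); d=arm.snapshot("wrist")
Rm=R.from_rotvec(d["rvec"]).as_matrix(); o=-Rm.T@d["tvec"]; a,M=toolx(s)
print("cam in tool",M.T@(o-s["tcp_pos"]),"axis",M.T@Rm.T@[0,0,1], proj(d,s["tcp_pos"]))
go(s,.5,.1,.231,73.5)
E
```

```text
cam in tool [ 0.06594708 -0.00088321 -0.14299941] axis [-2.60792009e-01  7.10100239e-04  9.65394750e-01] [[321.27653801 244.08059843]]
tcp [ 0.2541 -0.5158  0.2313] yaw 26.23 tilt [-0.e+00  1.e-04 -1.e+00] | turn -47.27 shift now(mm) [ 4.927e+02 -4.437e+02  3.000e-01] after turn [6.602e+02 6.090e+01 3.000e-01]
```

Request:
carry_out:
  plan:
    - [0, 0, 0, -6.75, 0]
    - [0, 0, 0, -6.75, 0]
    - [0, 0, 0, -6.75, 0]
    - [0, 0, 0, -6.75, 0]
    - [0, 0, 0, -6.75, 0]

```text
time_s: 1.02
tcp_pos: [0.2541, -0.5158, 0.2313]
orientation: [2.716, 1.578, -0.0]
wrist_force: [-0.0, 0.2, 0.2]
opening: 0.0852
```

Request:
carry_out:
  plan:
    - [0, 0, 0, -6.75, 0]
    - [0, 0, 0, -6.75, 0]
    - [0.039, 0.0098, 0, 0, 0]
    - [0.039, 0.0098, 0, 0, 0]
    - [0.039, 0.0098, 0, 0, 0]

```text
time_s: 1.43
tcp_pos: [0.3158, -0.411, 0.2312]
orientation: [2.519, 1.877, 0.0]
wrist_force: [1.3, 0.3, 0.8]
opening: 0.0854
```

Request:
carry_out:
  plan:
    - [0.039, 0.0098, 0, 0, 0]
    - [0.039, 0.0098, 0, 0, 0]
    - [0.039, 0.0098, 0, 0, 0]
    - [0.039, 0.0098, 0, 0, 0]
    - [0.039, 0.0098, 0, 0, 0]

```text
time_s: 1.85
tcp_pos: [0.4187, -0.2372, 0.2316]
orientation: [2.517, 1.878, 0.0]
wrist_force: [0.8, -0.2, -0.3]
opening: 0.0857
```

Request:
carry_out:
  plan:
    - [0.039, 0.0098, 0, 0, 0]
    - [0.039, 0.0098, 0, 0, 0]
    - [0.039, 0.0098, 0, 0, 0]
    - [0.039, 0.0098, 0, 0, 0]
    - [0.039, 0.0098, 0, 0, 0]

```text
time_s: 2.27
tcp_pos: [0.5212, -0.064, 0.2316]
orientation: [2.517, 1.879, 0.001]
wrist_force: [1.5, 0.1, 0.1]
opening: 0.0852
```

Request:
carry_out:
  plan:
    - [0.01, 0.002, 0, 0, 0]
    - [0, 0, 0, 0, 0]
    - [0, 0, 0, 0, 0]

```text
time_s: 2.52
tcp_pos: [0.5251, -0.0569, 0.2312]
orientation: [2.516, 1.881, -0.001]
wrist_force: [0.2, 0.3, 0.0]
opening: 0.0856
```

```bash
python3 - <<'E'
from h import *
from cell import arm
s=arm.read_state(); d=arm.snapshot("wrist"); go(s,.5,.1,.231,73.5); print(np.degrees(s["joint_pos"]))
m=arm.masks_of("wrist","base"); print([(x["confidence"],x["box"],x["pixels"].sum()) for x in m])
import pickle; pickle.dump((d,m),open("wb.pkl","wb"))
v=d["frame"].copy()
if m:
    for yaw0 in [162.9]:
        r=fit([d],[m[0]["pixels"]],"base",.559,.033,np.radians([155,165,172]),sc=(.004,.004,.06)); print(r.x,np.degrees(r.x[2]),r.fun)
    for b in MODEL["base"]:
        q=proj(d,pose(b,*r.x))
        for i in range(8):
            for j in range(i):
                if (abs(b[i]-b[j])>1e-6).sum()==1: cv2.line(v,tuple(q[i].round().astype(int)),tuple(q[j].round().astype(int)),(0,0,255),1)
cv2.imwrite("pics/w1.png",v); cv2.imwrite("pics/w1r.png",d["frame"])
E
```

```text
tcp [ 0.5251 -0.0569  0.2312] yaw 73.56 tilt [-5.e-04 -6.e-04 -1.e+00] | turn 0.06 shift now(mm) [ 1.434e+02 -6.850e+01  1.000e-01] after turn [ 1.433e+02 -6.860e+01  1.000e-01]
[-1.92849880e+01  2.13057124e+00  9.89808891e+01 -4.09903345e-02
  7.89073184e+01 -2.83522580e+00]
[(0.87, [279.6, 50.5, 371.6, 137.0], np.int64(6763)), (0.66, [339.7, 264.7, 387.4, 324.2], np.int64(2129)), (0.64, [143.4, 77.7, 216.3, 116.6], np.int64(2355))]
[0.5572094  0.03423473 2.78908653] 159.8028871479722 313.56513598959083
```

View pics/w1.png

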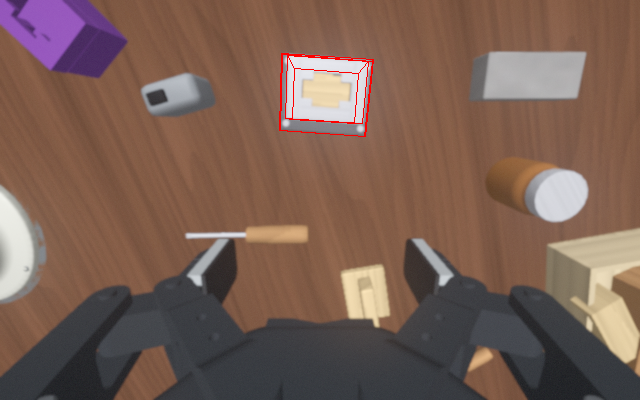

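Request:
carry_out:
  plan:
    - [0.037, 0.002, 0, 0, 0]
    - [0.037, 0.002, 0, 0, 0]
    - [0, 0, 0, 0, 0]
    - [0, 0, 0, 0, 0]

```text
time_s: 2.95
tcp_pos: [0.55, 0.0127, 0.2313]
orientation: [2.517, 1.88, -0.001]
wrist_force: [-1.2, 0.0, 0.6]
opening: 0.0856
```

```bash
python3 - <<'E'
from h import *
from cell import arm
s=arm.read_state(); d=arm.snapshot("wrist"); go(s,.502,.25,.231,73.5)
m=arm.masks_of("wrist","base"); print([(x["confidence"],x["box"],x["pixels"].sum()) for x in m])
import pickle; pickle.dump((d,m),open("wb2.pkl","wb"))
r=fit([d],[m[0]["pixels"]],"base",.557,.034,np.radians([155,162,168]),sc=(.004,.004,.06)); print(r.x,np.degrees(r.x[2]),r.fun)
v=d["frame"].copy()
x0,y0,x1,y1=[int(t) for t in m[0]["box"]]
cv2.imwrite("pics/w2r.png",cv2.resize(v[y0-10:y1+10,x0-10:x1+10],None,fx=5,fy=5,interpolation=cv2.INTER_CUBIC)); print(x0,y0)
for b in MODEL["base"]:
        q=proj(d,pose(b,*r.x))
        for i in range(8):
            for j in range(i):
                if (abs(b[i]-b[j])>1e-6).sum()==1: cv2.line(v,tuple(q[i].round().astype(int)),tuple(q[j].round().astype(int)),(0,0,255),1)
cv2.imwrite("pics/w2.png",cv2.resize(v[y0-10:y1+10,x0-10:x1+10],None,fx=5,fy=5))
E
```

```text
tcp [0.55   0.0127 0.2313] yaw 73.51 tilt [-1.e-04 -4.e-04 -1.e+00] | turn 0.01 shift now(mm) [ 2.140e+02 -1.134e+02  2.000e-01] after turn [ 2.139e+02 -1.134e+02  2.000e-01]
[(0.81, [280.5, 114.3, 367.4, 194.6], np.int64(5792)), (0.58, [335.7, 308.8, 377.2, 325.6], np.int64(316))]
[0.55780913 0.03460908 2.78896109] 159.7956999194363 297.30762463255996
280 114
```

View pics/w2.png

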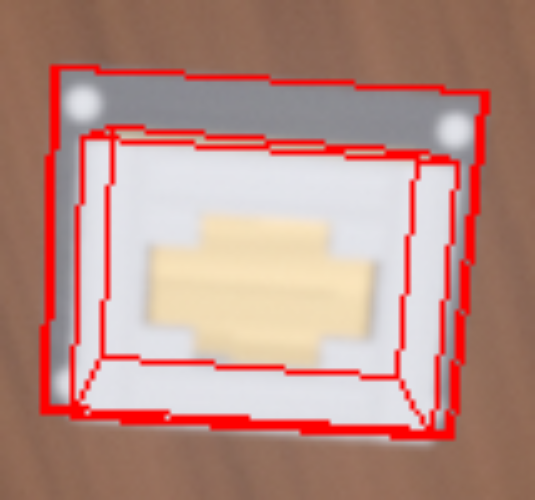

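View pics/w2r.png

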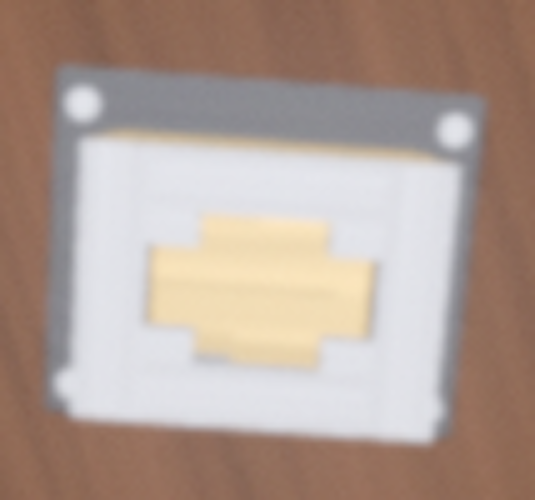

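Request:
carry_out:
  plan:
    - [0.033, -0.0226, 0, 0, 0]
    - [0.033, -0.0226, 0, 0, 0]
    - [0.033, -0.0226, 0, 0, 0]
    - [0.033, -0.0226, 0, 0, 0]
    - [0.033, -0.0226, 0, 0, 0]

```text
time_s: 3.47
tcp_pos: [0.4882, 0.2029, 0.2315]
orientation: [2.52, 1.875, 0.0]
wrist_force: [0.2, -0.4, 0.2]
opening: 0.0852
```

Request:
carry_out:
  plan:
    - [0, 0, 0, 0, 0]
    - [0, 0, 0, 0, 0]

```text
time_s: 3.63
tcp_pos: [0.4882, 0.2032, 0.2314]
orientation: [2.516, 1.881, -0.0]
wrist_force: [-0.3, -0.2, 0.5]
opening: 0.085
```

```bash
cat >> h.py <<'E'
def look(arm,cam,name,x,y,yaws,out,z=0,near=None):
    d=arm.snapshot(cam); m=arm.masks_of(cam,name)
    print([(x["confidence"],x["box"],x["pixels"].sum()) for x in m])
    c=sil(d,name,x,y,np.radians(yaws[0]),z)>.5
    m=max(m,key=lambda t:(t["pixels"]&c).sum()/(t["pixels"]|c).sum())
    r=fit([d],[m["pixels"]],name,x,y,np.radians(yaws),z,sc=(.004,.004,.06)); print("fit",r.x.round(4),np.degrees(r.x[2]).round(2),r.fun)
    draw(d,name,r.x,out,z); return r.x,d,m
def draw(d,name,p,out,z=0,f=4):
    v=d["frame"].copy(); Q=np.vstack([proj(d,pose(b,*p,z)) for b in MODEL[name]])
    x0,y0=np.maximum(Q.min(0).astype(int)-12,0); x1,y1=Q.max(0).astype(int)+12
    raw=v[y0:y1,x0:x1].copy()
    raw=cv2.resize(raw,None,fx=f,fy=f,interpolation=cv2.INTER_CUBIC); lab=raw.copy()
    for b in MODEL[name]:
        q=((proj(d,pose(b,*p,z))-[x0,y0]+.5)*f)
        for i in range(8):
            for j in range(i):
                if (abs(b[i]-b[j])>1e-6).sum()==1: cv2.line(lab,tuple(q[i].round().astype(int)),tuple(q[j].round().astype(int)),(0,0,255),1)
    o=np.hstack([lab,raw]); k=min(1,800/o.shape[1],600/o.shape[0]); cv2.imwrite(out,cv2.resize(o,None,fx=k,fy=k,interpolation=cv2.INTER_AREA))
E
python3 - <<'E'
from h import *
from cell import arm
p,d,m=look(arm,"wrist","section",.5023,.2501,[73.5,76],"pics/w3.png")
s=arm.read_state();go(s,p[0],p[1],.13,np.degrees(p[2]))
E
```

```text
[(0.98, [133.5, 194.4, 236.8, 272.9], np.int64(4261)), (0.82, [127.2, 81.7, 233.9, 175.5], np.int64(6215)), (0.76, [293.0, 99.2, 350.3, 179.7], np.int64(4544))]
fit [0.5006 0.2502 1.2668] 72.58 174.9547091821112
tcp [0.4892 0.2015 0.2314] yaw 73.37 tilt [ 4.e-04 -7.e-04 -1.e+00] | turn 0.79 shift now(mm) [ 49.9  -3.  101.3] after turn [ 49.9  -3.7 101.3]
```

View pics/w3.png

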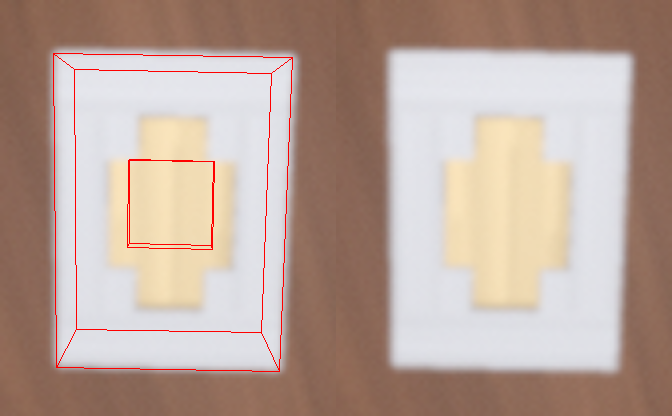

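Request:
carry_out:
  plan:
    - [0.025, -0.0018, 0, 0.8, 0]
    - [0.025, -0.0018, 0, 0, 0]
    - [0, 0, 0.04, 0, 0]
    - [0, 0, 0.04, 0, 0]
    - [0, 0, 0.03, 0, 0]

```text
time_s: 4.15
tcp_pos: [0.4999, 0.2499, 0.1187]
orientation: [-2.533, -1.858, 0.003]
wrist_force: [-0.5, 0.0, -1.0]
opening: 0.0851
```

Request:
carry_out:
  plan:
    - [0, 0, 0, 0, 0]
    - [0, 0, 0, 0, 0]

```text
time_s: 4.32
tcp_pos: [0.4993, 0.2501, 0.1201]
orientation: [-2.532, -1.857, 0.006]
wrist_force: [0.7, -0.2, 0.5]
opening: 0.0854
```

```bash
python3 - <<'E'
from h import *
from cell import arm
s=arm.read_state();go(s,.5006,.2502,.037,72.6)
p,d,m=look(arm,"wrist","section",.5006,.2502,[72.6],"pics/w4.png")
cv2.imwrite("pics/w4f.png",d["frame"])
E
```

```text
tcp [0.4993 0.2501 0.1201] yaw 72.52 tilt [-0.0037 -0.0012 -1.    ] | turn -0.08 shift now(mm) [ 0.7  1.4 83.1] after turn [ 0.7  1.4 83.1]
[(0.9, [278.1, 151.3, 371.9, 272.7], np.int64(10073)), (0.72, [38.3, 134.6, 209.9, 273.1], np.int64(14168))]
fit [0.501  0.2503 1.2676] 72.63 327.94704808320597
```

View pics/w4f.png

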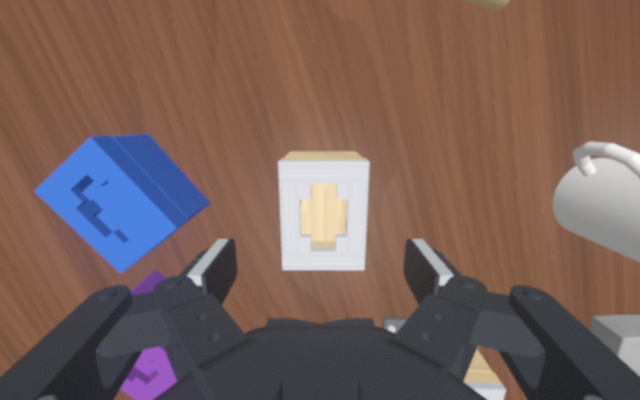

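The section sits between the fingers at about (323,212), and the blue box at (125,200) is clear of the left finger. I descend and grip.

Request:
carry_out:
  plan:
    - [0.001, 0.0015, 0.03, 0, 0]
    - [0, 0, 0.03, 0, 0]
    - [0, 0, 0.022, 0, 0]
    - [0, 0, 0, 0, 0]
    - [0, 0, 0, 0, 0.1]
  squeeze: 60

```text
time_s: 4.83
tcp_pos: [0.5027, 0.2525, 0.0409]
orientation: [2.531, 1.861, 0.002]
wrist_force: [-0.1, 0.5, 1.0]
opening: 0.077
```

Request:
carry_out:
  plan:
    - [0, 0, 0, 0, 1]
    - [0, 0, 0, 0, 1]
    - [0, 0, 0, 0, 1]
    - [0, 0, 0, 0, 1]
    - [0, 0, 0, 0, 1]

```text
time_s: 5.25
tcp_pos: [0.5039, 0.2533, 0.0428]
orientation: [2.529, 1.861, 0.008]
wrist_force: [-2.0, -0.7, 6.8]
opening: 0.0592
```

Request:
carry_out:
  plan:
    - [0, 0, 0, 0, 1]
    - [0, 0, 0, 0, 1]

```text
time_s: 5.42
tcp_pos: [0.5039, 0.2533, 0.0428]
orientation: [2.529, 1.861, 0.008]
wrist_force: [-2.0, 0.2, 7.7]
opening: 0.0588
```

Request:
carry_out:
  plan:
    - [0, 0, -0.015, 0, 1]
    - [0, 0, -0.03, 0, 1]
    - [0, 0, -0.04, 0, 1]
    - [0, 0, -0.04, 0, 1]
    - [0, 0, 0, 0, 1]

```text
time_s: 5.83
tcp_pos: [0.5073, 0.2542, 0.1753]
orientation: [2.525, 1.858, 0.027]
wrist_force: [3.2, 0.6, -2.1]
opening: 0.0591
```

Request:
carry_out:
  plan:
    - [0, 0, 0, 0, 1]
    - [0, 0, 0, 0, 1]

```text
time_s: 6.0
tcp_pos: [0.501, 0.2525, 0.1641]
orientation: [-2.53, -1.862, 0.001]
wrist_force: [-0.3, -0.0, -4.5]
opening: 0.059
```

```bash
python3 - <<'E'
from h import *
from cell import arm
s=arm.read_state();go(s,.5578,.0346,.2,69.8);print(s["wrist_force"],s["opening"])
for c in("wrist","scene"):
    d=arm.snapshot(c); v=d["frame"]
    if c=="scene": v=cv2.resize(v[100:260,300:500],None,fx=4,fy=4,interpolation=cv2.INTER_CUBIC)
    cv2.imwrite(f"pics/g_{c}.png",v)
E
```

```text
tcp [0.501  0.2525 0.1641] yaw 72.68 tilt [-4.e-04 -1.e-04 -1.e+00] | turn 2.88 shift now(mm) [-191.1  119.1  -35.9] after turn [-184.9  128.5  -35.9]
[-0.34310363 -0.04413173 -4.49914839] 0.05903218368158463
```

View pics/g_wrist.png

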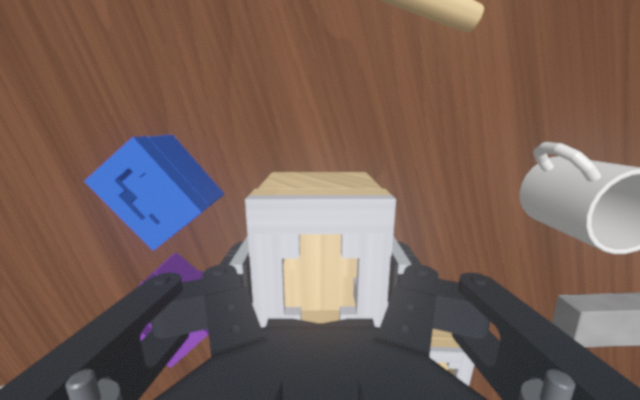

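View pics/g_scene.png

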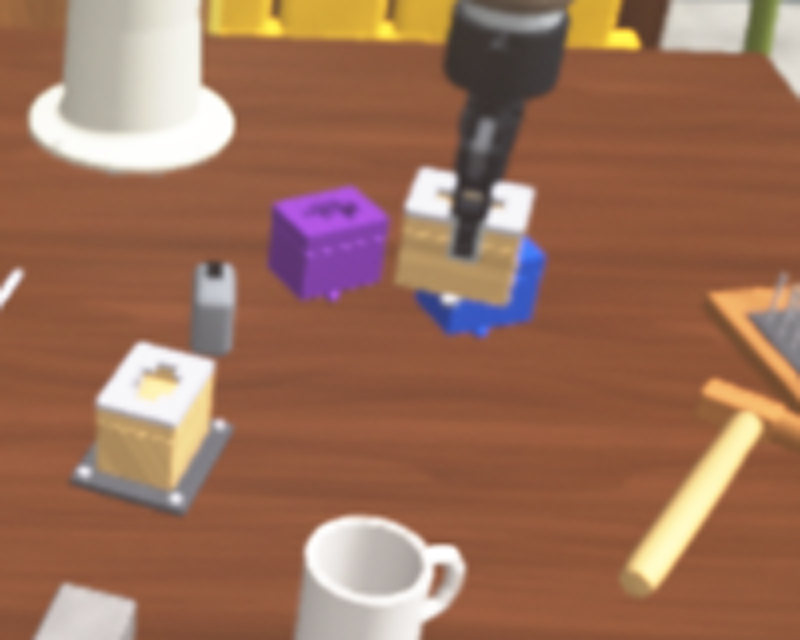

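```bash
python3 - <<'E'
from h import *
import cv2
v=cv2.imread("pics/g_wrist.png")
cv2.imwrite("pics/g_crop.png",cv2.resize(v[160:330,230:420],None,fx=4,fy=3.5,interpolation=cv2.INTER_CUBIC))
E
```

```text
(no output)
```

View pics/g_crop.png

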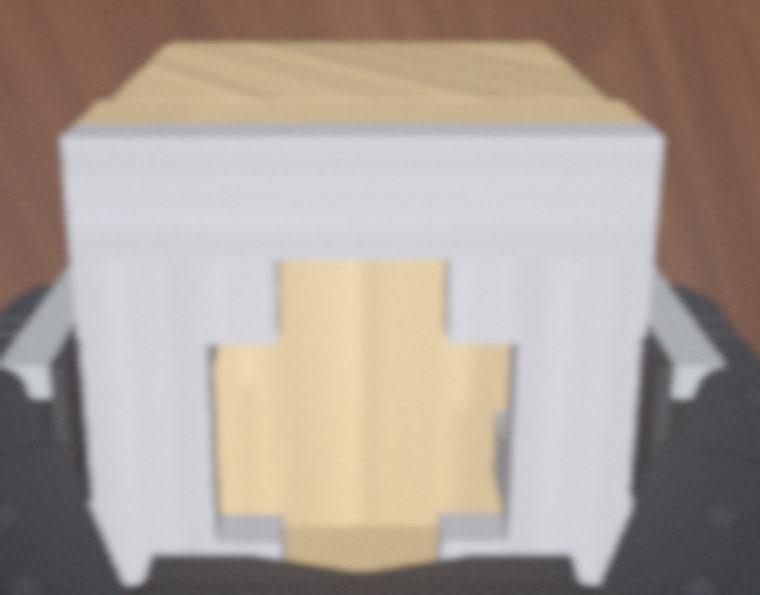

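```bash
python3 - <<'E'
from h import *
from cell import arm
d=arm.snapshot("wrist"); s=arm.read_state()
L=np.array([[40,30,78],[40,-30,78],[40,30,14],[40,-30,14],[25,9,78],[25,-9,78],[14,16.5,78],[14,-16.5,78]])/1e3
uv=np.array([[60,135],[665,135],[165,42],[545,42],[278,260],[446,260],[208,345],[517,345]])/[4,3.5]+[230-.4,160-.4]
a,M=toolx(s)
f=lambda p:(proj(d,(R.from_rotvec(p[3:])*R.from_euler('z',a,degrees=True)).apply(L)+p[:3])-uv).ravel()
r=least_squares(f,[.501,.2503,.12,0,0,0]); print(r.x[:3],np.degrees(r.x[3:]),np.abs(r.fun).reshape(-1,2).round(1).tolist())
print("section origin in tool frame",M.T@(r.x[:3]-s["tcp_pos"]))
E
```

```text
[0.49686239 0.24885603 0.11985561] [-0.20029565  1.29045548 -0.21944561] [[0.4, 0.4], [0.6, 0.4], [0.8, 0.0], [0.9, 0.2], [0.6, 0.2], [1.0, 0.3], [0.5, 0.1], [0.3, 0.4]]
section origin in tool frame [-0.00399051 -0.00175853  0.04216891]
```

Request:
carry_out:
  plan:
    - [0, 0, 0, 2.9, 1]
    - [-0.03, 0.0217, 0, 0, 1]
    - [-0.03, 0.0217, 0, 0, 1]
    - [-0.03, 0.0217, 0, 0, 1]
    - [-0.03, 0.0217, 0, 0, 1]

```text
time_s: 6.57
tcp_pos: [0.5405, 0.1087, 0.1625]
orientation: [-2.575, -1.797, 0.004]
wrist_force: [0.7, -0.6, -3.9]
opening: 0.0596
```

Request:
carry_out:
  plan:
    - [-0.03, 0.0217, 0, 0, 1]
    - [-0.03, 0.0217, 0, 0, 1]
    - [0, 0, 0, 0, 1]
    - [0, 0, 0, 0, 1]
    - [0, 0, 0, 0, 1]

```text
time_s: 6.98
tcp_pos: [0.5605, 0.0391, 0.1628]
orientation: [-2.575, -1.795, 0.003]
wrist_force: [0.2, 0.6, -4.0]
opening: 0.0595
```

```bash
python3 - <<'E'
from h import *
from cell import arm
s=arm.read_state();go(s,.5609,.0377,.127,69.8);print(s["wrist_force"],s["ft_torque"],s["opening"])
for c in("wrist","scene","top"):
    d=arm.snapshot(c); v=d["frame"]
    if c=="scene": v=cv2.resize(v[110:260,250:430],None,fx=4,fy=4,interpolation=cv2.INTER_CUBIC)
    cv2.imwrite(f"pics/h_{c}.png",v)
E
```

```text
tcp [0.5605 0.0391 0.1628] yaw 69.75 tilt [-0.0029  0.001  -1.    ] | turn -0.05 shift now(mm) [-1.1  1.  35.8] after turn [-1.1  1.  35.8]
[ 0.20491746  0.58811764 -4.01522471] [ 0.05548435  0.03910295 -0.00765039] 0.05950364018924765
```

View pics/h_wrist.png

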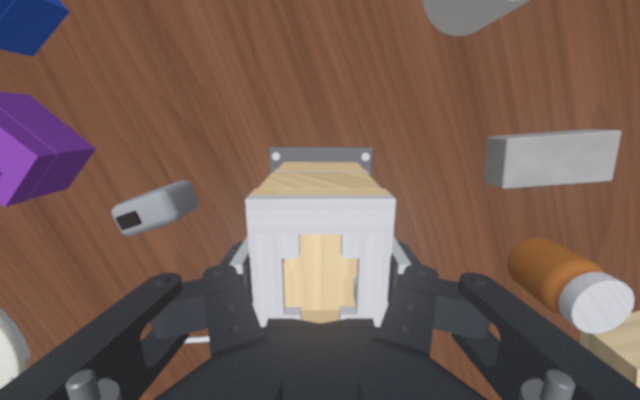

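View pics/h_scene.png

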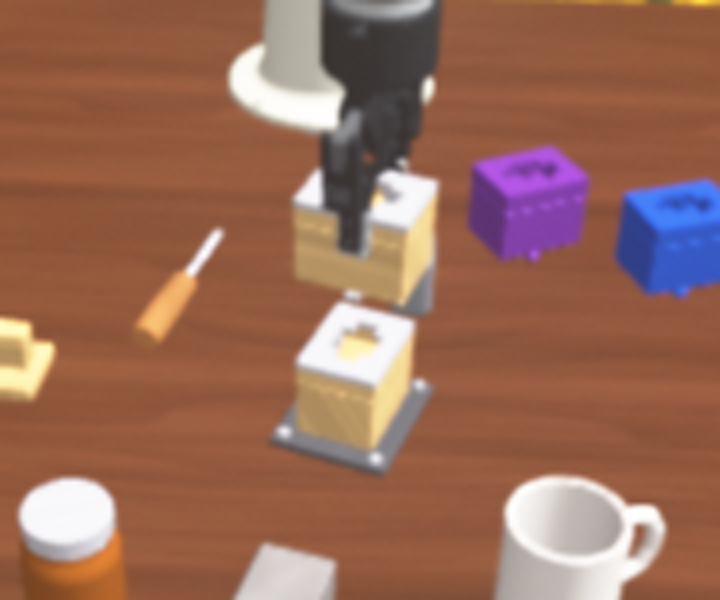

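Both parts line up in the wrist view: the plate screws at (276,157) and (366,157) are centred on the section. I lower it.

Request:
carry_out:
  plan:
    - [-0.001, 0.001, 0.012, 0, 1]
    - [0, 0, 0.012, 0, 1]
    - [0, 0, 0.012, 0, 1]
    - [0, 0, 0, 0, 1]
    - [0, 0, 0, 0, 1]

```text
time_s: 7.55
tcp_pos: [0.5606, 0.0378, 0.1263]
orientation: [-2.574, -1.796, 0.004]
wrist_force: [0.6, 0.4, -4.3]
opening: 0.0592
```

Request:
carry_out:
  plan:
    - [0, 0, 0.005, 0, 1]
    - [0, 0, 0.005, 0, 1]
    - [0, 0, 0.005, 0, 1]
    - [0, 0, 0, 0, 1]
    - [0, 0, 0, 0, 1]

```text
time_s: 7.97
tcp_pos: [0.5617, 0.0374, 0.1129]
orientation: [-2.576, -1.797, 0.001]
wrist_force: [0.5, 0.3, -3.6]
opening: 0.0597
```

```bash
python3 - <<'E'
from h import *
from cell import arm
s=arm.read_state();go(s,.5609,.0377,.100,69.8);print(s["wrist_force"],s["ft_torque"],s["opening"])
E
```

```text
tcp [0.5617 0.0374 0.1129] yaw 69.78 tilt [-8.e-04  1.e-04 -1.e+00] | turn -0.02 shift now(mm) [-0.  -0.9 12.9] after turn [-0.  -0.9 12.9]
[ 0.45426429  0.264332   -3.57065179] [ 0.03173915  0.00493915 -0.00149725] 0.05966228345398864
```

Request:
carry_out:
  plan:
    - [0, 0, 0.004, 0, 1]
    - [0, 0, 0.004, 0, 1]
    - [0, 0, 0.003, 0, 1]
    - [0, 0, 0, 0, 1]
    - [0, 0, 0, 0, 1]

```text
time_s: 8.38
tcp_pos: [0.5619, 0.0374, 0.1021]
orientation: [-2.577, -1.797, 0.001]
wrist_force: [-0.2, -0.2, -4.2]
opening: 0.0592
```

Request:
carry_out:
  plan:
    - [0, 0, 0.0015, 0, 1]
    - [0, 0, 0.0015, 0, 1]
    - [0, 0, 0, 0, 1]
    - [0, 0, 0, 0, 1]

```text
time_s: 8.72
tcp_pos: [0.5624, 0.0373, 0.1011]
orientation: [2.576, 1.797, 0.0]
wrist_force: [-6.5, -0.1, 6.5]
opening: 0.0591
```

```bash
python3 - <<'E'
from h import *
from cell import arm
s=arm.read_state();go(s,.5609,.0377,.100,69.8);print(s["wrist_force"],s["ft_torque"],s["opening"])
E
```

```text
tcp [0.5624 0.0373 0.1011] yaw 69.8 tilt [ 4.e-04 -3.e-04 -1.e+00] | turn -0.0 shift now(mm) [-0.2 -1.5  1.1] after turn [-0.2 -1.5  1.1]
[-6.48707877 -0.14758645  6.54932457] [0.1175352  0.84002991 0.02466118] 0.059108904840977694
```

Request:
carry_out:
  plan:
    - [0, -0.001, -0.0005, 0, 1]
    - [0, 0.0005, 0, 6, 1]
    - [0, 0.0004, 0, 6, 1]
    - [0, 0.0004, 0, 6, 1]
    - [0, 0, 0, 0, 1]

```text
time_s: 9.13
tcp_pos: [0.5637, 0.0372, 0.1011]
orientation: [2.827, 1.368, 0.005]
wrist_force: [0.6, 0.1, 1.6]
opening: 0.0593
```

```bash
python3 - <<'E'
from h import *
from cell import arm
s=arm.read_state();go(s,.5609,.0377,.100,-20.2);print(s["wrist_force"],s["ft_torque"],s["opening"])
E
```

```text
tcp [0.5637 0.0372 0.1011] yaw 51.64 tilt [ 3.5e-03 -1.0e-04 -1.0e+00] | turn 71.84 shift now(mm) [-1.4 -2.5  1.1] after turn [-2.8  0.5  1.1]
[0.55965914 0.14537607 1.64840452] [ 0.03729583 -0.28536677 -0.05930779] 0.05930324089613906
```

Request:
carry_out:
  plan:
    - [0, 0.0004, 0, 6, 1]
    - [0, 0.0004, 0, 6, 1]
    - [0, 0.0004, 0, 6, 1]
    - [0, 0.0004, 0, 6, 1]
    - [0, 0.0004, 0, 6, 1]

```text
time_s: 9.55
tcp_pos: [0.5653, 0.0355, 0.1011]
orientation: [3.084, 0.591, 0.007]
wrist_force: [2.8, 0.8, 1.7]
opening: 0.0592
```

Request:
carry_out:
  plan:
    - [0, 0.0004, 0, 6, 1]
    - [0, 0.0004, 0, 6, 1]
    - [0, 0.0004, 0, 6, 1]
    - [0, 0.0004, 0, 6, 1]
    - [0, 0, 0, 0, 1]

```text
time_s: 9.97
tcp_pos: [0.5653, 0.0337, 0.1011]
orientation: [3.14, -0.06, 0.005]
wrist_force: [1.1, 0.2, 4.4]
opening: 0.0593
```

```bash
python3 - <<'E'
from h import *
from cell import arm
s=arm.read_state();go(s,.5609,.0377,.100,-20.2);print(s["wrist_force"],s["ft_torque"],s["opening"])
for c in("wrist","scene"):
    d=arm.snapshot(c); v=d["frame"]
    if c=="scene": v=cv2.resize(v[110:260,250:430],None,fx=4,fy=4,interpolation=cv2.INTER_CUBIC)
    cv2.imwrite(f"pics/i_{c}.png",v)
E
```

```text
tcp [0.5653 0.0337 0.1011] yaw -2.21 tilt [ 0.0033 -0.001  -1.    ] | turn 17.99 shift now(mm) [-4.5 -3.9  1.1] after turn [-5.5 -2.3  1.1]
[1.1276731  0.15344039 4.40355847] [-0.23823722 -0.1244148  -0.04320854] 0.0593365702282955
```

View pics/i_wrist.png

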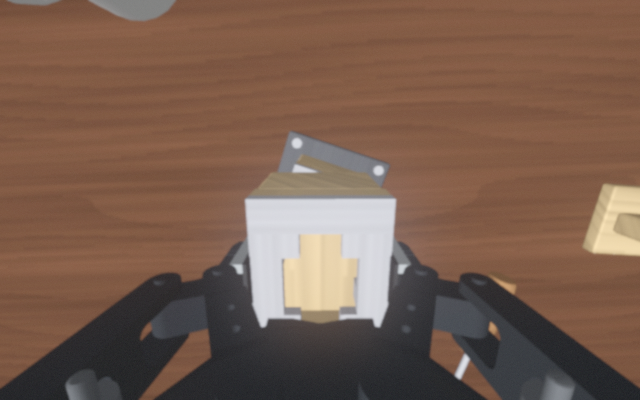

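View pics/i_scene.png

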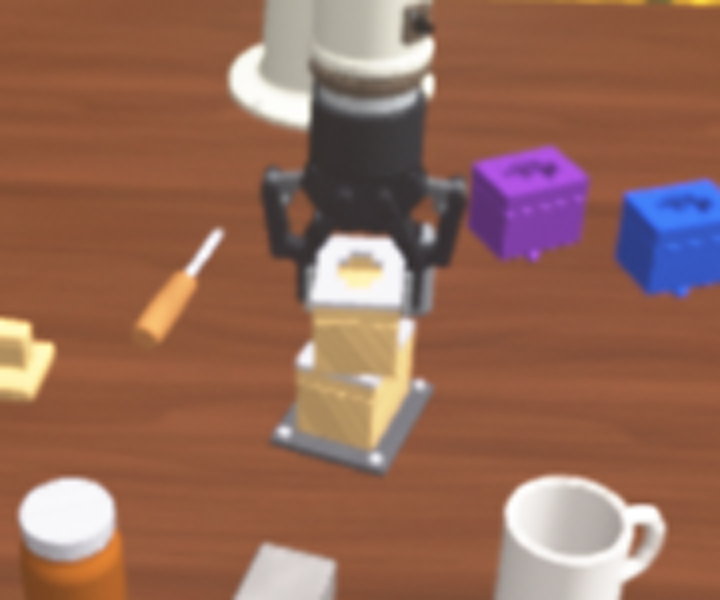

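Request:
carry_out:
  plan:
    - [0, 0.0004, 0, 6, 1]
    - [0, 0.0004, 0, 6, 1]
    - [0, 0.0004, 0, 6, 1]
    - [0, 0, 0, 0, 1]
    - [0, 0, 0, 0, 1]

```text
time_s: 10.48
tcp_pos: [0.5635, 0.0333, 0.1011]
orientation: [-3.094, 0.545, 0.001]
wrist_force: [-4.5, 2.2, 11.0]
opening: 0.0593
```

```bash
python3 - <<'E'
from h import *
from cell import arm
s=arm.read_state();go(s,.5609,.0377,.100,-20.2);print(s["wrist_force"],s["ft_torque"],s["opening"])
for c in("wrist","scene"):
    d=arm.snapshot(c); v=d["frame"]
    if c=="scene": v=v[110:260,250:430]
    else: v=v[120:330,220:420]
    cv2.imwrite(f"pics/j_{c}.png",cv2.resize(v,None,fx=2.8 if c=="wrist" else 4,fy=2.8 if c=="wrist" else 4,interpolation=cv2.INTER_CUBIC))
E
```

```text
tcp [0.5635 0.0333 0.1011] yaw -20.0 tilt [-8.e-04  3.e-04 -1.e+00] | turn 0.2 shift now(mm) [-3.9 -3.2  1.1] after turn [-3.9 -3.2  1.1]
[-4.54865166  2.15232615 10.96948747] [-0.09574145  0.73400106 -0.20619959] 0.05932407209370741
```

View pics/j_wrist.png

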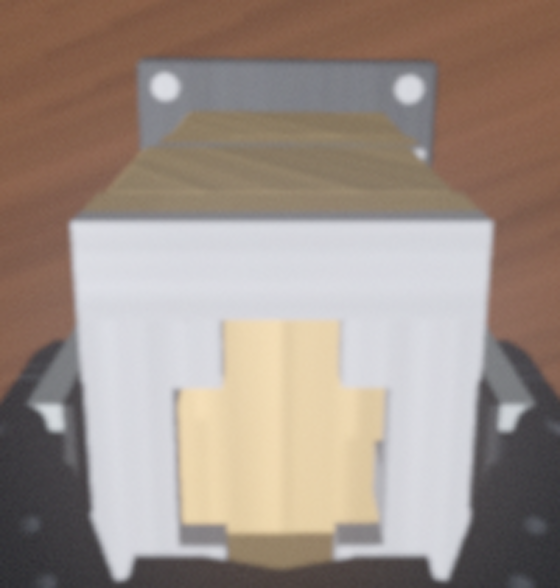

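View pics/j_scene.png

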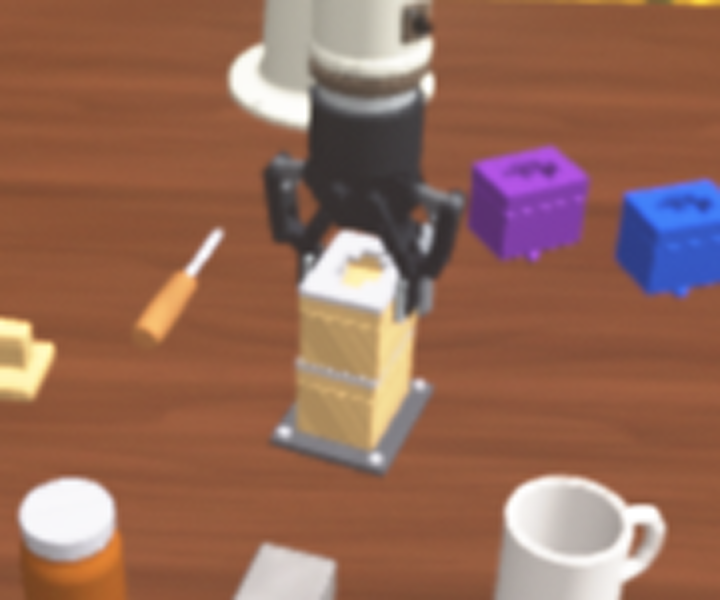

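Request:
carry_out:
  plan:
    - [0, 0.001, -0.0005, 0.7, 1]
    - [0, 0, 0, 0, 1]
    - [0, 0, 0, 0, 1]

```text
time_s: 10.83
tcp_pos: [0.5635, 0.0332, 0.1012]
orientation: [-3.089, 0.563, -0.0]
wrist_force: [-1.4, 5.0, 7.3]
opening: 0.059
```

```bash
python3 - <<'E'
from h import *
from cell import arm
s=arm.read_state();go(s,.5609,.0377,.100,-20.2);print(s["wrist_force"],s["ft_torque"],s["opening"])
for c in("wrist",):
    d=arm.snapshot(c); v=d["frame"]
    v=v[120:330,220:420]
    cv2.imwrite(f"pics/k_{c}.png",cv2.resize(v,None,fx=2.8 if c=="wrist" else 4,fy=2.8 if c=="wrist" else 4,interpolation=cv2.INTER_CUBIC))
E
```

```text
tcp [0.5635 0.0332 0.1012] yaw -20.64 tilt [ 3.0e-04  1.8e-03 -1.0e+00] | turn -0.44 shift now(mm) [-4.  -3.3  1.2] after turn [-4.  -3.3  1.2]
[-1.43194493  5.0342745   7.25819013] [0.56538376 0.19213262 0.23117638] 0.05899536054918412
```

View pics/k_wrist.png

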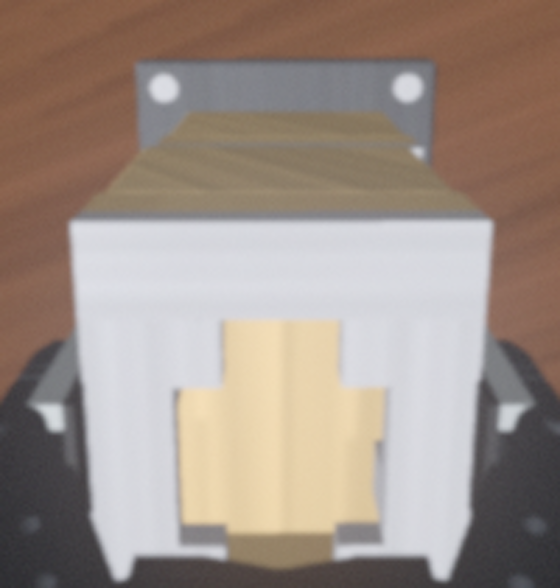

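The section is flush: plate screws and section edge are parallel in the picture. Release and retreat.

Request:
carry_out:
  plan:
    - [0, -0.0008, -0.0005, 0, 0.9]
    - [0, 0, 0, 0, 0]
    - [0, 0, 0, 0, 0]
    - [0, 0, 0, 0, 0]
    - [0, 0, 0, 0, 0]

```text
time_s: 11.3
tcp_pos: [0.5633, 0.0326, 0.1004]
orientation: [3.089, -0.569, -0.001]
wrist_force: [-0.2, -0.1, -1.1]
opening: 0.0853
```

Request:
carry_out:
  plan:
    - [0, 0, 0, 0, 0]
    - [0, 0, -0.02, 0, 0]
    - [0, 0, -0.03, 0, 0]
    - [0, 0, -0.04, 0, 0]
    - [0, 0, -0.04, 0, 0]

```text
time_s: 11.72
tcp_pos: [0.5626, 0.0328, 0.2312]
orientation: [3.089, -0.57, -0.004]
wrist_force: [1.2, -0.3, 0.0]
opening: 0.0854
```

Request:
carry_out:
  plan:
    - [-0.03, 0, 0, 0, 0]
    - [-0.03, 0, 0, 0, 0]
    - [0, 0, 0, 0, 0]
    - [0, 0, 0, 0, 0]

```text
time_s: 12.05
tcp_pos: [0.5065, 0.0546, 0.2305]
orientation: [3.09, -0.569, -0.001]
wrist_force: [-0.5, -1.3, 0.3]
opening: 0.0855
```

```bash
python3 - <<'E'
from h import *
from cell import arm
s=arm.read_state();go(s,.5609,.0377,.100,-20.2);print(s["wrist_force"],s["ft_torque"],s["opening"])
MODEL["base"]=[box(.11,.09,0,.008),box(.08,.06,0,.136)]
MODEL["section"]=[box(.08,.06,.014,.078)]
for c in("wrist","scene","top"):
    d=arm.snapshot(c); draw(d,"section",(.5590,.0340,np.radians(159.8)),f"pics/l_{c}.png",z=.058)
    try: print(c,look(arm,c,"section",.5590,.0340,[159.8],"pics/x.png",z=.058)[0])
    except Exception as e: print(c,e)
cv2.imwrite("pics/l_full.png",arm.snapshot("wrist")["frame"])
E
```

```text
tcp [0.5065 0.0546 0.2305] yaw -20.86 tilt [-4.e-04 -0.e+00 -1.e+00] | turn -0.66 shift now(mm) [ 56.9  -3.6 130.5] after turn [ 56.9  -2.9 130.5]
[-0.47228988 -1.34458839  0.28966229] [ 0.01414247 -0.01401275 -0.02705857] 0.08553620980276644
[(0.75, [146.5, 347.8, 172.7, 375.9], np.int64(403)), (0.69, [280.8, 82.6, 355.8, 184.6], np.int64(7256)), (0.63, [259.6, 295.3, 318.5, 326.3], np.int64(824))]
fit [0.5591 0.0367 2.7881] 159.74 156.20805875428712
wrist [0.5591101  0.03670148 2.78806564]
[(0.91, [405.2, 158.0, 438.7, 184.6], np.int64(686)), (0.89, [325.3, 166.0, 352.5, 202.2], np.int64(811)), (0.75, [366.6, 142.7, 400.7, 175.8], np.int64(689)), (0.52, [231.9, 186.5, 265.1, 208.1], np.int64(501))]
fit [0.5549 0.0336 2.9296] 167.85 90.11368204613011
scene [0.55486832 0.03356244 2.92961771]
[(0.68, [250.2, 268.7, 269.8, 278.9], np.int64(122)), (0.65, [193.9, 253.3, 229.9, 284.1], np.int64(756))]
fit [ 0.5477 -0.0121  3.4019] 194.92 894.4431372549021
top [ 0.54775    -0.01209568  3.4019451 ]
```

View pics/l_wrist.png

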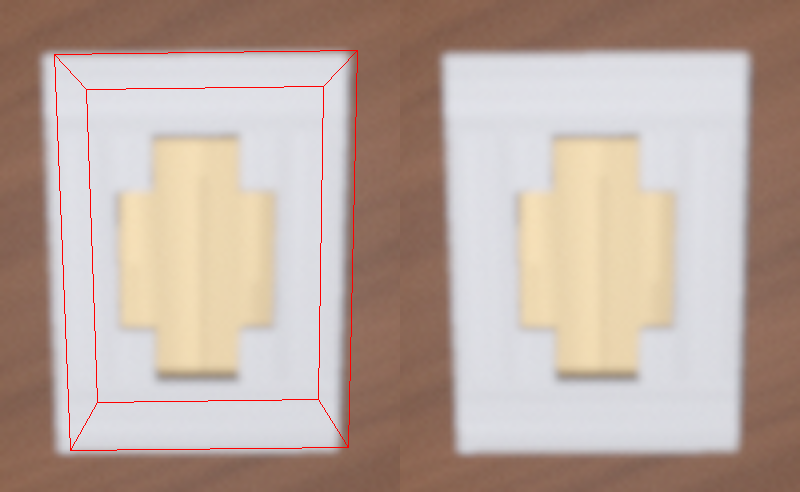

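View pics/l_full.png

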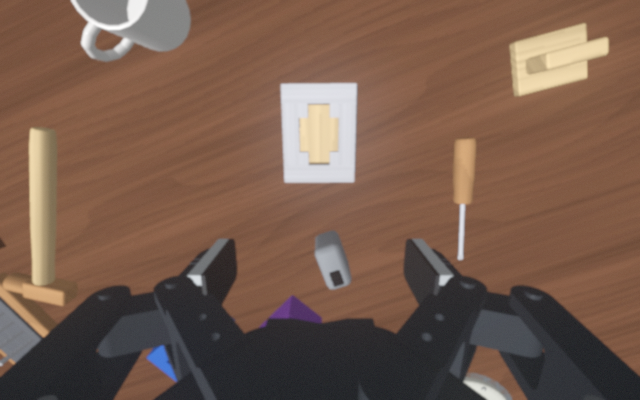

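Request:
carry_out:
  plan:
    - [0.0174, 0.036, 0, 0, 0]
    - [0.0174, 0.036, 0, 0, 0]
    - [0.0174, 0.036, 0, 0, 0]
    - [0.0174, 0.036, 0, 0, 0]
    - [0.0174, 0.036, 0, 0, 0]

```text
time_s: 12.97
tcp_pos: [0.5246, -0.1469, 0.2309]
orientation: [3.089, -0.57, 0.001]
wrist_force: [0.3, -0.6, 0.0]
opening: 0.0854
```

Request:
carry_out:
  plan:
    - [0.0174, 0.036, 0, 0, 0]
    - [0.0174, 0.036, 0, 0, 0]
    - [0.0174, 0.036, 0, 0, 0]
    - [0.0174, 0.036, 0, 0, 0]
    - [0, 0, 0, -7.1, 0]

```text
time_s: 13.38
tcp_pos: [0.5374, -0.3115, 0.2301]
orientation: [3.115, -0.386, 0.0]
wrist_force: [0.3, 0.3, 0.2]
opening: 0.0853
```

Request:
carry_out:
  plan:
    - [0, 0, 0, -7.1, 0]
    - [0, 0, 0, -7.1, 0]
    - [0, 0, 0, -7.1, 0]
    - [0, 0, 0, -7.1, 0]
    - [0, 0, 0, -7.1, 0]

```text
time_s: 13.8
tcp_pos: [0.5382, -0.3046, 0.2306]
orientation: [-3.084, -0.6, 0.0]
wrist_force: [0.5, -0.6, -0.1]
opening: 0.0853
```

Request:
carry_out:
  plan:
    - [0, 0, 0, -7.1, 0]
    - [0, 0, 0, -7.1, 0]
    - [0, 0, 0, -7.1, 0]
    - [0, 0, 0, -7.1, 0]
    - [0, 0, 0, -7.1, 0]

```text
time_s: 14.22
tcp_pos: [0.5382, -0.3045, 0.2306]
orientation: [-2.754, -1.512, 0.0]
wrist_force: [0.0, 0.1, -0.1]
opening: 0.0854
```

Request:
carry_out:
  plan:
    - [0, 0, 0, -7.1, 0]
    - [0, 0, 0, -7.1, 0]
    - [0, 0, 0, -7.1, 0]
    - [0, 0, 0, -7.1, 0]
    - [0, 0, 0, 0, 0]

```text
time_s: 14.63
tcp_pos: [0.5382, -0.3045, 0.2307]
orientation: [-2.302, -2.137, 0.0]
wrist_force: [-0.6, 0.2, 0.2]
opening: 0.0858
```

```bash
python3 - <<'E'
from h import *
from cell import arm
p,d,m=look(arm,"wrist","lid",.5406,-.2443,[86.7,84,89],"pics/w5.png")
s=arm.read_state();go(s,p[0],p[1],.032,np.degrees(p[2]))
E
```

```text
[(0.81, [288.8, 88.2, 342.6, 158.4], np.int64(3399))]
fit [ 0.5375 -0.2422  1.4619] 83.76 182.08115095564347
tcp [ 0.5382 -0.3044  0.2307] yaw 85.38 tilt [-2.e-04  1.e-04 -1.e+00] | turn 1.61 shift now(mm) [ 62.   -5.7 198.7] after turn [ 61.8  -7.4 198.7]
```

View pics/w5.png

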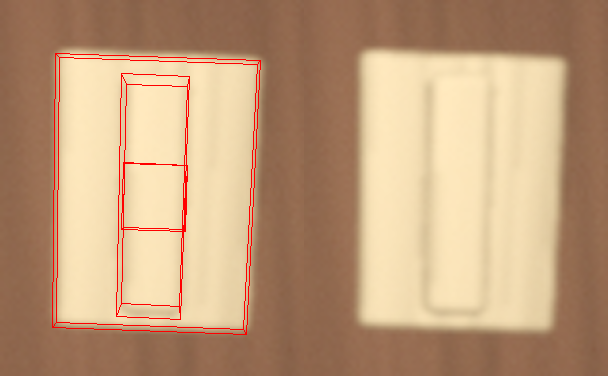

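Request:
carry_out:
  plan:
    - [0.03, -0.0025, 0, 1.6, 0]
    - [0.03, -0.0025, 0, 0, 0]
    - [0, 0, 0.035, 0, 0]
    - [0, 0, 0.035, 0, 0]
    - [0, 0, 0.035, 0, 0]

```text
time_s: 15.15
tcp_pos: [0.5394, -0.244, 0.1256]
orientation: [2.336, 2.097, 0.001]
wrist_force: [-0.4, -0.3, -1.2]
opening: 0.0851
```

Request:
carry_out:
  plan:
    - [0, 0, 0, 0, 0.4]
    - [0, 0, 0, 0, 0.4]
    - [0, 0, 0, 0, 0.4]

```text
time_s: 15.4
tcp_pos: [0.5398, -0.2451, 0.128]
orientation: [2.334, 2.098, 0.001]
wrist_force: [0.2, -1.2, 1.5]
opening: 0.0522
```

```bash
python3 - <<'E'
from h import *
from cell import arm
p,d,m=look(arm,"wrist","lid",.5380,-.2422,[83.8,82,86],"pics/w6.png")
s=arm.read_state();go(s,p[0],p[1],.032,np.degrees(p[2])); print(s["opening"])
cv2.imwrite("pics/w6f.png",d["frame"])
E
```

```text
[(0.75, [285.6, 145.9, 353.2, 237.3], np.int64(5816))]
fit [ 0.5376 -0.242   1.4829] 84.96 350.65743053069156
tcp [ 0.5405 -0.2456  0.1291] yaw 83.93 tilt [ 0.0045 -0.0032 -1.    ] | turn -1.04 shift now(mm) [ 3.5 -3.6 97.1] after turn [ 3.6 -3.6 97.1]
0.050941918809190787
```

View pics/w6.png

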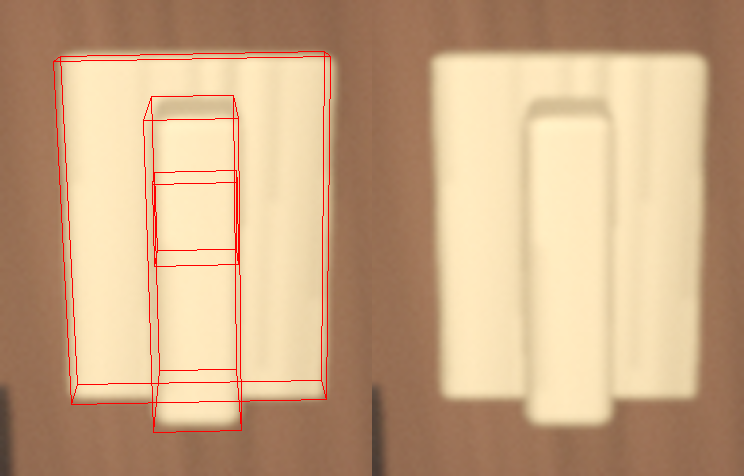

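View pics/w6f.png

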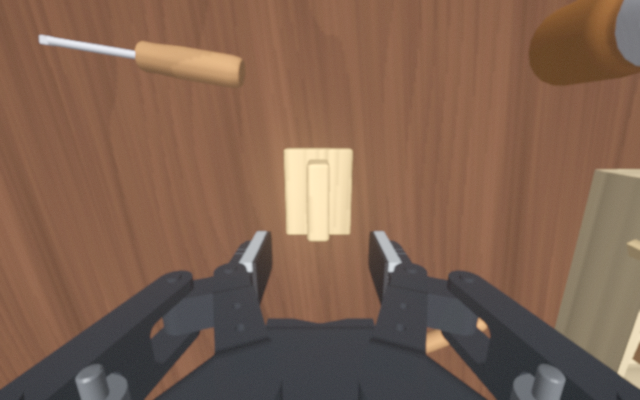

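The lid is upright in the frame, with the bar at (318,200) between the fingers. The awl at (190,60) and jar are clear. I descend.

Request:
carry_out:
  plan:
    - [0.002, -0.0015, 0.035, 0, 0.4]
    - [0, 0, 0.035, 0, 0.4]
    - [0, 0, 0.022, 0, 0.4]
    - [0, 0, 0, 0, 0.4]
    - [0, 0, 0, 0, 0.4]

```text
time_s: 15.92
tcp_pos: [0.5378, -0.2424, 0.0348]
orientation: [2.335, 2.101, 0.0]
wrist_force: [-1.2, -0.4, 1.0]
opening: 0.0512
```

```bash
python3 - <<'E'
from h import *
from cell import arm
s=arm.read_state();go(s,.5385,-.242,.032,84); print(s["opening"],s["wrist_force"])
d=arm.snapshot("wrist");cv2.imwrite("pics/w7f.png",d["frame"])
E
```

```text
tcp [ 0.5378 -0.2424  0.0348] yaw 83.95 tilt [ 4.e-04 -3.e-04 -1.e+00] | turn -0.05 shift now(mm) [0.5 0.6 2.8] after turn [0.5 0.6 2.8]
0.051169683144026576 [-1.18915857 -0.43639916  1.01722611]
```

View pics/w7f.png

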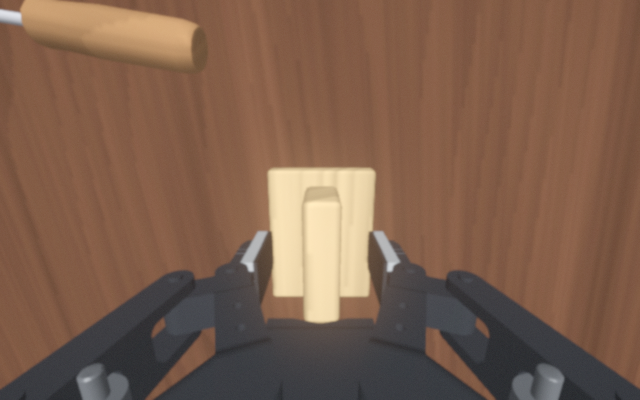

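Centred on the bar. I move 2 mm lower and close.

Request:
carry_out:
  plan:
    - [0, 0, 0.002, 0, 0.5]
    - [0, 0, 0, 0, 0.7]
    - [0, 0, 0, 0, 1]
    - [0, 0, 0, 0, 1]
    - [0, 0, 0, 0, 1]
  squeeze: 70

```text
time_s: 16.38
tcp_pos: [0.5387, -0.2429, 0.0338]
orientation: [2.333, 2.1, 0.001]
wrist_force: [-0.8, -0.4, 6.9]
opening: 0.0169
```

Request:
carry_out:
  plan:
    - [0, 0, 0, 0, 1]
    - [0, 0, 0, 0, 1]
    - [0, 0, 0, 0, 1]

```text
time_s: 16.63
tcp_pos: [0.5386, -0.243, 0.0337]
orientation: [2.333, 2.1, 0.001]
wrist_force: [0.1, 0.5, 6.5]
opening: 0.0168
```

Request:
carry_out:
  plan:
    - [0, 0, -0.01, 0, 1]
    - [0, 0, -0.03, 0, 1]
    - [0, 0, -0.04, 0, 1]
    - [0, 0, -0.04, 0, 1]
    - [0, 0, -0.04, 0, 1]

```text
time_s: 17.05
tcp_pos: [0.5366, -0.2414, 0.1935]
orientation: [-2.334, -2.101, 0.0]
wrist_force: [0.4, -0.9, -2.9]
opening: 0.0165
```

Request:
carry_out:
  plan:
    - [0, 0, -0.04, 0, 1]
    - [0, 0, 0, 0, 1]
    - [0, 0, 0, 0, 1]
    - [0, 0, 0, 0, 1]

```text
time_s: 17.38
tcp_pos: [0.5368, -0.2416, 0.231]
orientation: [-2.334, -2.101, 0.001]
wrist_force: [-0.6, 0.2, -2.6]
opening: 0.0167
```

```bash
python3 - <<'E'
from h import *
from cell import arm
s=arm.read_state();go(s,.5585,.035,.2,69.5); print(s["opening"],s["wrist_force"])
d=arm.snapshot("wrist");cv2.imwrite("pics/w8f.png",cv2.resize(d["frame"][130:340,220:420],None,fx=2.8,fy=2.8,interpolation=cv2.INTER_CUBIC))
d=arm.snapshot("scene");cv2.imwrite("pics/s8.png",cv2.resize(d["frame"][90:250,180:380],None,fx=4,fy=3.6,interpolation=cv2.INTER_CUBIC))
E
```

```text
tcp [ 0.5368 -0.2416  0.231 ] yaw 83.98 tilt [-0.0014  0.001  -1.    ] | turn 14.48 shift now(mm) [277.3  -7.3  31.2] after turn [266.6 -76.4  31.2]
0.0167199022772458 [-0.60254121  0.22524286 -2.55001673]
```

View pics/w8f.png

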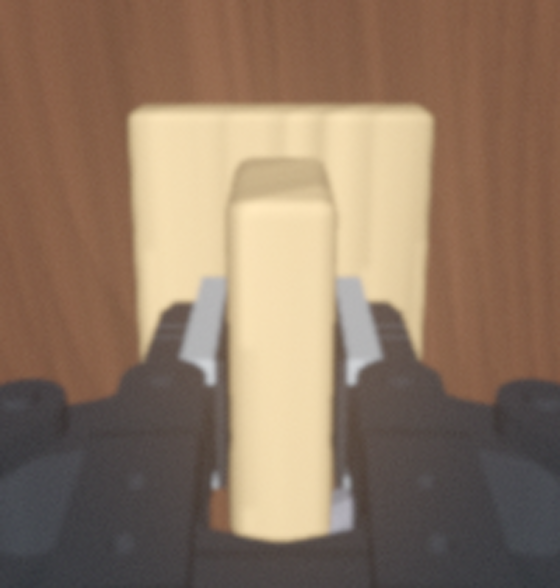

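View pics/s8.png

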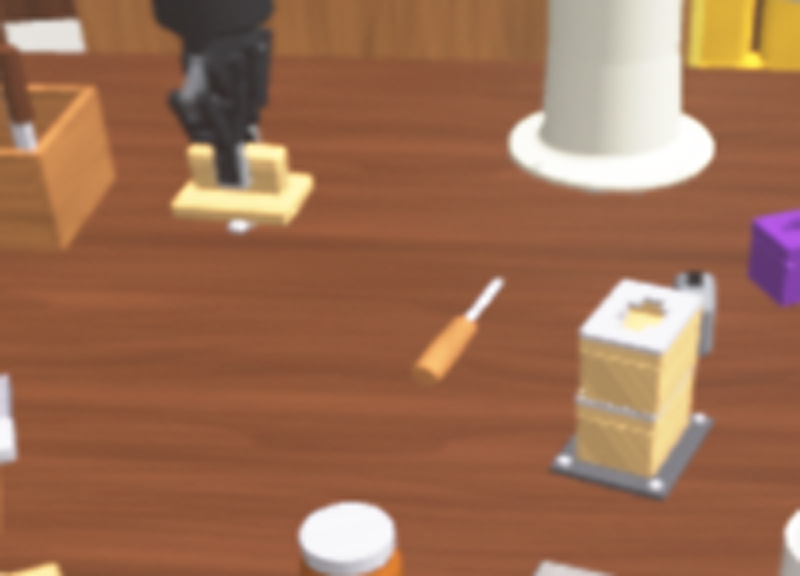

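```bash
python3 - <<'E'
from h import *
from cell import arm
d=arm.snapshot("wrist"); s=arm.read_state()
L=np.array([[40,30,26],[40,-30,26],[32,9,60],[32,-9,60],[32,9,26],[32,-9,26]])/1e3
uv=np.array([[128,104],[435,104],[229,198],[336,198],[239,160],[324,160]])/2.8+[219.6,129.6]
a,M=toolx(s)
f=lambda p:np.r_[(proj(d,R.from_euler('z',a+np.degrees(p[3]),degrees=True).apply(L)+p[:3])-uv).ravel(),(p[2]-s["tcp_pos"][2]+.034)*1000]
r=least_squares(f,[.537,-.241,.195,0]); print(r.x[:3],np.degrees(r.x[3:]),np.abs(r.fun[:-1]).reshape(-1,2).round(1).tolist())
print("lid origin in tool frame",M.T@(r.x[:3]-s["tcp_pos"]))
E
```

```text
[ 0.53614289 -0.24007275  0.19486024] [0.14676302] [[0.2, 2.8], [0.3, 2.7], [1.9, 0.2], [1.2, 0.2], [0.9, 3.0], [1.3, 3.0]]
lid origin in tool frame [1.02391072e-03 1.43070067e-05 3.43551778e-02]
```

Request:
carry_out:
  plan:
    - [0, 0, 0, 7.1, 1]
    - [0, 0, 0, 7.1, 1]
    - [0.038, -0.0109, 0, 0, 1]
    - [0.038, -0.0109, 0, 0, 1]
    - [0.038, -0.0109, 0, 0, 1]

```text
time_s: 17.95
tcp_pos: [0.545, -0.1225, 0.2299]
orientation: [-2.576, -1.793, 0.002]
wrist_force: [1.3, -0.3, -1.1]
opening: 0.0167
```

Request:
carry_out:
  plan:
    - [0.038, -0.0109, 0, 0, 1]
    - [0.038, -0.0109, 0, 0, 1]
    - [0.038, -0.0109, 0, 0, 1]
    - [0.038, -0.0109, 0, 0, 1]
    - [0, 0, 0, 0, 1]

```text
time_s: 18.37
tcp_pos: [0.5565, 0.0408, 0.23]
orientation: [-2.567, -1.802, 0.0]
wrist_force: [-0.4, 0.2, -2.5]
opening: 0.0168
```

Request:
carry_out:
  plan:
    - [0, 0, 0.01, 0, 1]
    - [0, 0, 0, 0, 1]
    - [0, 0, 0, 0, 1]

```text
time_s: 18.62
tcp_pos: [0.5566, 0.033, 0.2197]
orientation: [-2.576, -1.794, 0.005]
wrist_force: [-0.4, -0.1, -1.5]
opening: 0.0168
```

```bash
python3 - <<'E'
from h import *
from cell import arm
s=arm.read_state();go(s,.5586,.0341,.156,69.6); print(s["opening"],s["wrist_force"])
d=arm.snapshot("wrist");cv2.imwrite("pics/w9f.png",cv2.resize(d["frame"][80:340,200:440],None,fx=2.2,fy=2.2,interpolation=cv2.INTER_CUBIC))
d=arm.snapshot("scene");cv2.imwrite("pics/s9.png",cv2.resize(d["frame"][100:250,250:430],None,fx=4,fy=4,interpolation=cv2.INTER_CUBIC))
E
```

```text
tcp [0.5566 0.033  0.2197] yaw 69.7 tilt [-3.9e-03  2.0e-04 -1.0e+00] | turn 0.1 shift now(mm) [ 1.8  1.7 63.7] after turn [ 1.8  1.7 63.7]
0.016808091645901396 [-0.44075724 -0.06508294 -1.48947738]
```

View pics/w9f.png

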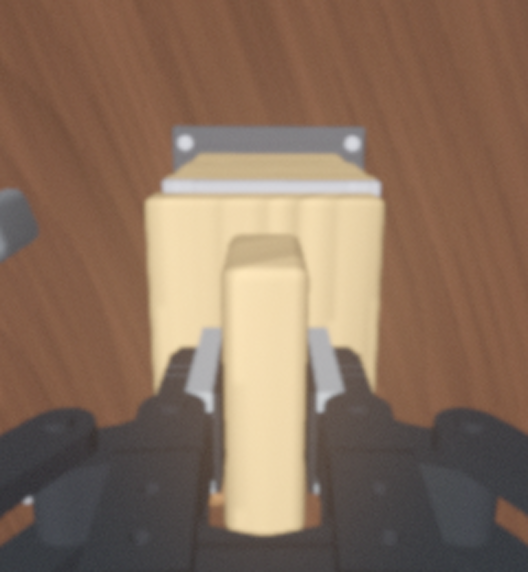

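View pics/s9.png

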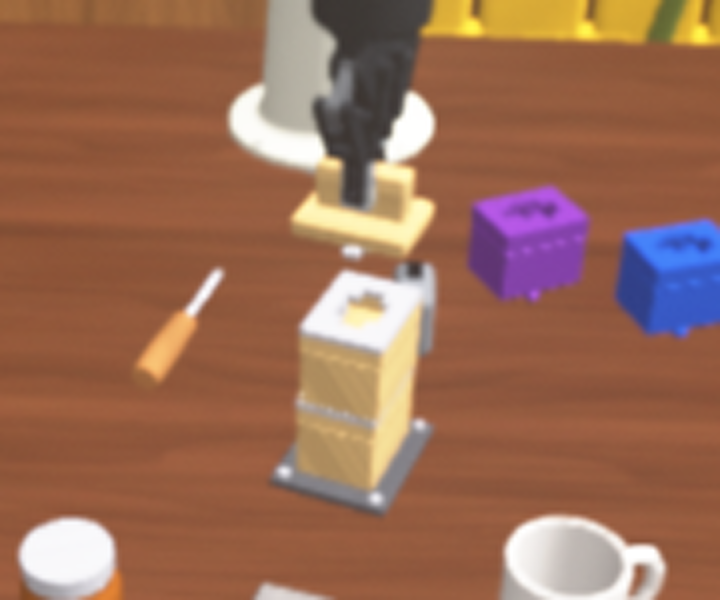

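```bash
python3 - <<'E'
from h import *
from cell import arm
d=arm.snapshot("wrist"); s=arm.read_state(); a,M=toolx(s); print(a, s["tcp_pos"])
xd=M[:,0]; 
for nm,row,col,off,z in [("lip low",80+180.5/2.2,200+271.5/2.2,.030,.130),("lip top?",80+193/2.2,200+271.5/2.2,.030,.136),("plate edge",80+126/2.2,200+268.5/2.2,.045,.008),("plate sidemid",80+126/2.2,200+268.5/2.2,.045,.0)]:
    p=back(d,(col-.3,row-.3),z); c=p-np.r_[xd[:2]*off,0]; print(nm,c.round(4), "in tool mm",(M.T@(c-s["tcp_pos"])*1e3).round(1))
E
```

```text
69.6671742303617 [0.55768001 0.03269775 0.22152121]
lip low [0.5606 0.0351 0.13  ] in tool mm [ 3.3  1.9 91.5]
lip top? [0.5592 0.0316 0.136 ] in tool mm [-0.5  1.9 85.5]
plate edge [0.5596 0.0341 0.008 ] in tool mm [  2.    1.4 213.5]
plate sidemid [0.5595 0.0336 0.    ] in tool mm [  1.6   1.5 221.5]
```

Request:
carry_out:
  plan:
    - [0.001, 0.0019, 0.015, 0, 1]
    - [0, 0, 0.015, 0, 1]
    - [0, 0, 0.014, 0, 1]
    - [0, 0, 0, 0, 1]
    - [0, 0, 0, 0, 1]

```text
time_s: 19.18
tcp_pos: [0.5594, 0.0336, 0.1774]
orientation: [-2.577, -1.795, 0.002]
wrist_force: [0.6, -0.2, -1.2]
opening: 0.0167
```

```bash
python3 - <<'E'
from h import *
from cell import arm
s=arm.read_state();go(s,.559,.0338,.156,69.6); print(s["opening"],s["wrist_force"])
d=arm.snapshot("wrist");cv2.imwrite("pics/w10f.png",cv2.resize(d["frame"][80:340,200:440],None,fx=2.2,fy=2.2,interpolation=cv2.INTER_CUBIC))
E
```

```text
tcp [0.5594 0.0336 0.1774] yaw 69.71 tilt [-1.6e-03  3.0e-04 -1.0e+00] | turn 0.11 shift now(mm) [ 0.  -0.4 21.4] after turn [ 0.  -0.4 21.4]
0.016725653311393078 [ 0.58300281 -0.1744442  -1.23581277]
```

View pics/w10f.png

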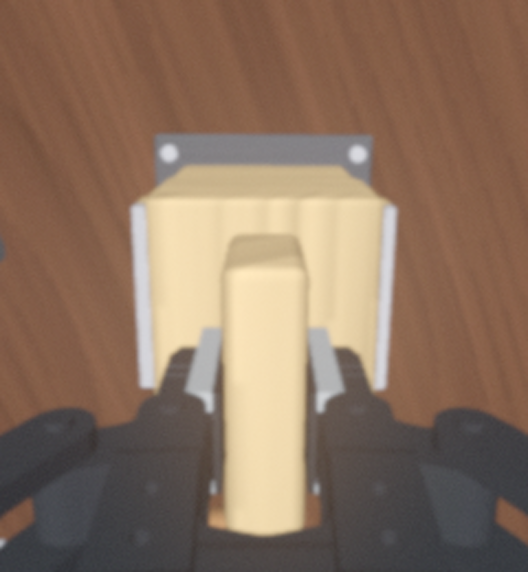

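Symmetric: section strips of equal width left (140) and right (390). Lower on.

Request:
carry_out:
  plan:
    - [0, 0, 0.005, 0, 1]
    - [0, 0, 0.004, 0, 1]
    - [0, 0, 0.003, 0, 1]
    - [0, 0, 0, 0, 1]
    - [0, 0, 0, 0, 1]

```text
time_s: 19.65
tcp_pos: [0.5597, 0.0343, 0.1656]
orientation: [-2.577, -1.797, 0.001]
wrist_force: [-0.0, 0.1, -2.2]
opening: 0.0166
```

Request:
carry_out:
  plan:
    - [0, 0, 0.003, 0, 1]
    - [0, 0, 0.003, 0, 1]
    - [0, 0, 0.0025, 0, 1]
    - [0, 0, 0, 0, 1]
    - [0, 0, 0, 0, 1]

```text
time_s: 20.07
tcp_pos: [0.5597, 0.0342, 0.157]
orientation: [-2.577, -1.797, 0.001]
wrist_force: [-0.3, 0.2, -1.8]
opening: 0.0167
```

```bash
python3 - <<'E'
from h import *
from cell import arm
s=arm.read_state();go(s,.559,.0338,.156,69.6); print(s["opening"],s["wrist_force"],s["ft_torque"])
E
```

```text
tcp [0.5597 0.0342 0.157 ] yaw 69.78 tilt [-6.e-04  1.e-04 -1.e+00] | turn 0.18 shift now(mm) [-0.6 -0.5  1. ] after turn [-0.6 -0.5  1. ]
0.016740867815013567 [-0.25860389  0.20876682 -1.82495056] [ 0.06135919 -0.02885158 -0.0372519 ]
```

Request:
carry_out:
  plan:
    - [0, 0, 0.0012, 0, 1]
    - [0, 0, 0.0008, 0, 1]
    - [0, 0, 0, 0, 1]
    - [0, 0, 0, 0, 1]

```text
time_s: 20.4
tcp_pos: [0.5601, 0.0342, 0.1558]
orientation: [2.577, 1.797, 0.001]
wrist_force: [-1.1, 0.1, 1.3]
opening: 0.0166
```

```bash
python3 - <<'E'
from h import *
from cell import arm
s=arm.read_state();go(s,.559,.0338,.156,69.6); print(s["opening"],s["wrist_force"],s["ft_torque"])
E
```

```text
tcp [0.5601 0.0342 0.1558] yaw 69.78 tilt [ 6.e-04 -1.e-04 -1.e+00] | turn 0.18 shift now(mm) [-0.7 -0.9 -0.2] after turn [-0.8 -0.9 -0.2]
0.016581298589674623 [-1.07754193  0.10126317  1.32896121] [0.07046326 0.14685467 0.02851682]
```

Request:
carry_out:
  plan:
    - [0, -0.0001, 0, 6, 1]
    - [0, -0.0001, 0, 6, 1]
    - [0, -0.0001, 0, 6, 1]
    - [0, -0.0001, 0, 6, 1]
    - [0, 0, 0, 0, 1]

```text
time_s: 20.82
tcp_pos: [0.5599, 0.0341, 0.1558]
orientation: [2.895, 1.218, 0.001]
wrist_force: [-0.5, -1.1, 1.3]
opening: 0.0167
```

```bash
python3 - <<'E'
from h import *
from cell import arm
s=arm.read_state();go(s,.559,.0338,.156,-20.4); print(s["opening"],s["wrist_force"],s["ft_torque"])
E
```

```text
tcp [0.5599 0.0341 0.1558] yaw 45.63 tilt [ 1.1e-03 -6.0e-04 -1.0e+00] | turn 66.03 shift now(mm) [-0.8 -0.5 -0.2] after turn [-0.8  0.6 -0.2]
0.01671334969899293 [-0.52434053 -1.07112414  1.29935116] [-0.14983757  0.10203919 -0.09995475]
```

Request:
carry_out:
  plan:
    - [0, -0.0001, 0, 6, 1]
    - [0, -0.0001, 0, 6, 1]
    - [0, -0.0001, 0, 6, 1]
    - [0, -0.0001, 0, 6, 1]
    - [0, -0.0001, 0, 6, 1]

```text
time_s: 21.23
tcp_pos: [0.5597, 0.0343, 0.1558]
orientation: [3.111, 0.428, 0.001]
wrist_force: [1.0, -1.5, 1.1]
opening: 0.0169
```

Request:
carry_out:
  plan:
    - [0, -0.0001, 0, 6, 1]
    - [0, -0.0001, 0, 6, 1]
    - [0, -0.0001, 0, 6, 1]
    - [0, -0.0001, 0, 6, 1]
    - [0, -0.0001, 0, 6, 1]

```text
time_s: 21.65
tcp_pos: [0.5595, 0.0348, 0.1558]
orientation: [3.116, -0.391, 0.001]
wrist_force: [-0.6, -1.9, 1.5]
opening: 0.0169
```

Request:
carry_out:
  plan:
    - [0, -0.0001, 0, 6, 1]
    - [0, 0, 0, 0, 1]
    - [0, 0, 0, 0, 1]

```text
time_s: 21.9
tcp_pos: [0.5595, 0.0353, 0.1558]
orientation: [3.094, -0.544, 0.001]
wrist_force: [-0.7, -0.3, 2.3]
opening: 0.0171
```

```bash
python3 - <<'E'
from h import *
from cell import arm
s=arm.read_state();go(s,.559,.0338,.156,-20.4); print(s["opening"],s["wrist_force"],s["ft_torque"])
d=arm.snapshot("wrist");cv2.imwrite("pics/w11f.png",cv2.resize(d["frame"][80:340,200:440],None,fx=2.2,fy=2.2,interpolation=cv2.INTER_CUBIC))
d=arm.snapshot("scene");cv2.imwrite("pics/s11.png",cv2.resize(d["frame"][100:250,250:430],None,fx=4,fy=4,interpolation=cv2.INTER_CUBIC))
E
```

```text
tcp [0.5595 0.0353 0.1558] yaw -19.95 tilt [ 7.e-04 -1.e-04 -1.e+00] | turn 0.45 shift now(mm) [ 0.1  1.6 -0.2] after turn [ 0.1  1.6 -0.2]
0.01707899400297869 [-0.73757247 -0.30752663  2.32232185] [-0.20409315  0.24368533  0.00452539]
```

View pics/w11f.png

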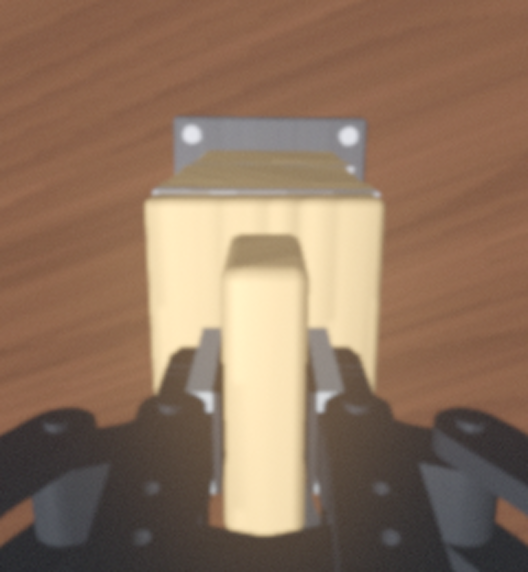

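View pics/s11.png

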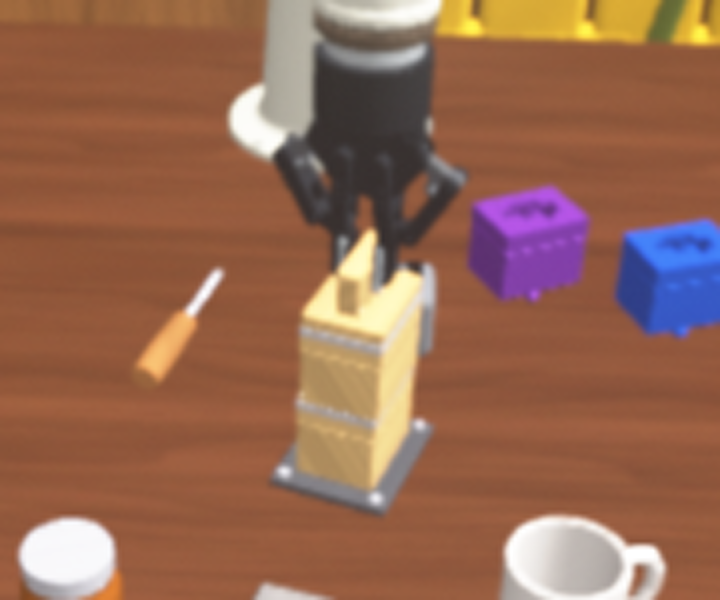

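The lid lags the section and plate by about 0.7°, since the screws at (192,133) and (348,135) are slightly tilted. I add 0.7°.

Request:
carry_out:
  plan:
    - [0, 0.0005, 0, 0.7, 1]
    - [0, 0, 0, 0, 1]
    - [0, 0, 0, 0, 1]

```text
time_s: 22.25
tcp_pos: [0.5595, 0.0349, 0.1558]
orientation: [-3.089, 0.569, -0.002]
wrist_force: [0.1, -0.8, 4.0]
opening: 0.0169
```

```bash
python3 - <<'E'
from h import *
from cell import arm
s=arm.read_state();go(s,.559,.0338,.156,-20.4); print(s["opening"],s["wrist_force"],s["ft_torque"])
d=arm.snapshot("wrist");cv2.imwrite("pics/w12f.png",cv2.resize(d["frame"][110:270,240:400],None,fx=3.6,fy=3.6,interpolation=cv2.INTER_CUBIC))
E
```

```text
tcp [0.5595 0.0349 0.1558] yaw -20.87 tilt [ 0.0013 -0.     -1.    ] | turn -0.47 shift now(mm) [-0.1  1.3 -0.2] after turn [-0.1  1.3 -0.2]
0.016931042391514068 [ 0.06492049 -0.81700327  3.9625733 ] [-0.13147432  0.06785777  0.02963166]
```

View pics/w12f.png

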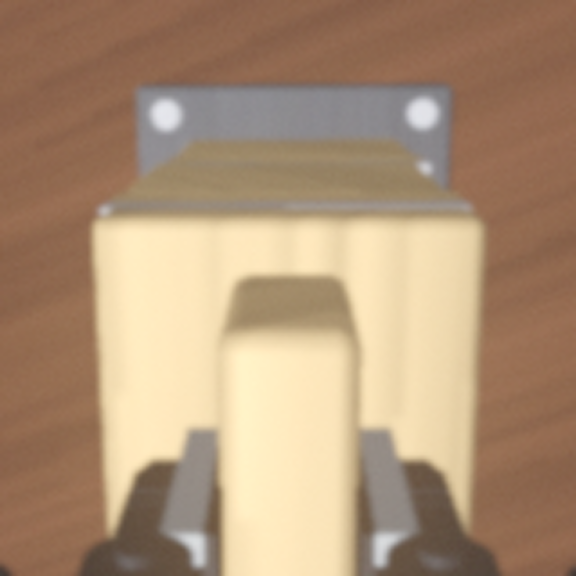

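Request:
carry_out:
  plan:
    - [0, 0, 0, -0.2, 0.9]
    - [0, 0, 0, 0, 0.5]
    - [0, 0, 0, 0, 0.3]
    - [0, 0, 0, 0, 0.3]
    - [0, 0, 0, 0, 0.3]

```text
time_s: 22.72
tcp_pos: [0.5586, 0.035, 0.1546]
orientation: [3.09, -0.565, -0.002]
wrist_force: [-0.1, -0.3, -0.3]
opening: 0.0594
```

Request:
carry_out:
  plan:
    - [0, 0, -0.015, 0, 0.3]
    - [0, 0, -0.03, 0, 0.3]
    - [0, 0, -0.04, 0, 0.3]
    - [0, 0, -0.03, 0, 0.3]
    - [-0.02, 0, 0, 0, 0.3]

```text
time_s: 23.13
tcp_pos: [0.5452, 0.0405, 0.2781]
orientation: [-3.09, 0.567, -0.022]
wrist_force: [-0.3, 0.6, 0.3]
opening: 0.0598
```

Request:
carry_out:
  plan:
    - [-0.03, 0, 0, 0, 0]
    - [-0.02, 0, 0, 0, 0]
    - [0, 0, 0, 0, 0]
    - [0, 0, 0, 0, 0]
    - [0, 0, 0, 0, 0]

```text
time_s: 23.55
tcp_pos: [0.494, 0.0595, 0.2703]
orientation: [3.09, -0.565, 0.001]
wrist_force: [0.2, -0.8, 0.2]
opening: 0.0854
```

```bash
python3 - <<'E'
from h import *
from cell import arm
s=arm.read_state();go(s,.559,.0338,.156,-20.4); print(s["opening"],s["wrist_force"],s["time_s"])
d=arm.snapshot("wrist");cv2.imwrite("pics/w13.png",d["frame"])
d=arm.snapshot("scene");cv2.imwrite("pics/s13.png",cv2.resize(d["frame"][100:280,220:460],None,fx=3.3,fy=3.3,interpolation=cv2.INTER_CUBIC))
d=arm.snapshot("top");cv2.imwrite("pics/t13.png",d["frame"])
E
```

```text
tcp [0.494  0.0595 0.2703] yaw -20.73 tilt [ 4.e-04 -2.e-04 -1.e+00] | turn -0.33 shift now(mm) [ 69.8   1.  114.3] after turn [ 69.8   1.4 114.3]
0.08543157349682104 [ 0.15562558 -0.76631649  0.22603192] 23.55
```

View pics/w13.png

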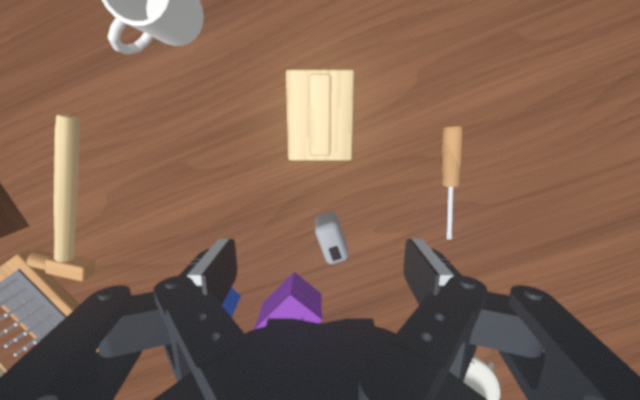

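View pics/s13.png

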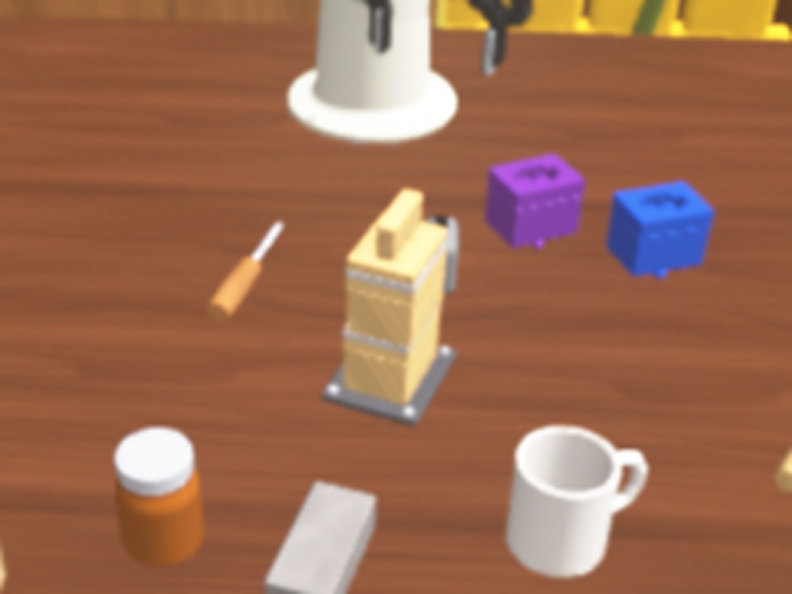

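View pics/t13.png

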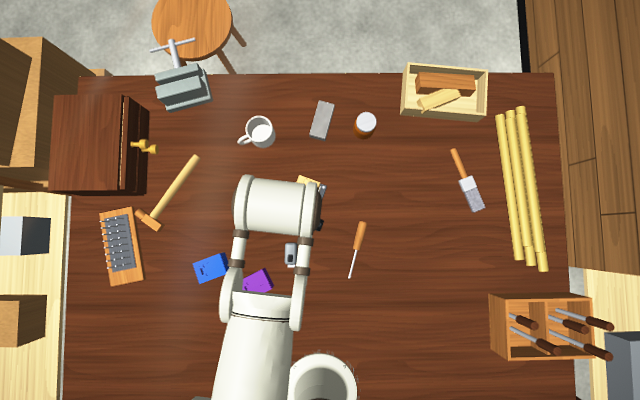

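Request:
carry_out:
  plan:
    - [-0.04, 0, 0, 0, 0]
    - [-0.04, 0, 0, 0, 0]
    - [0, 0, 0, 0, 0]
    - [0, 0, 0, 0, 0]
    - [0, 0, 0, 0, 0]

```text
time_s: 24.12
tcp_pos: [0.4195, 0.0878, 0.2707]
orientation: [3.09, -0.565, 0.002]
wrist_force: [1.0, -0.0, 0.4]
opening: 0.0858
```

Request:
carry_out:
  plan:
    - [0, 0.041, 0, 0, 0]
    - [0, 0.041, 0, 0, 0]
    - [0, 0.02, 0, 0, 0]
    - [0, 0, 0, 0, 0]
    - [0, 0, 0, 0, 0]

```text
time_s: 24.53
tcp_pos: [0.3836, -0.0087, 0.2708]
orientation: [-3.089, 0.57, -0.001]
wrist_force: [-0.0, -0.1, -0.2]
opening: 0.0855
```

```bash
python3 - <<'E'
from h import *
from cell import arm
d=arm.snapshot("wrist")
q=proj(d,[.559,.034,.08])[0].astype(int); print(q); y0=max(q[1]-90,0);x0=max(q[0]-100,0)
cv2.imwrite("pics/w14.png",cv2.resize(d["frame"][y0:q[1]+80,x0:q[0]+100],None,fx=3.5,fy=3.5,interpolation=cv2.INTER_CUBIC))
d=arm.snapshot("top");cv2.imwrite("pics/t14.png",cv2.resize(d["frame"][150:250,250:370],None,fx=6,fy=6,interpolation=cv2.INTER_CUBIC))
E
```

```text
[225  41]
```

View pics/w14.png

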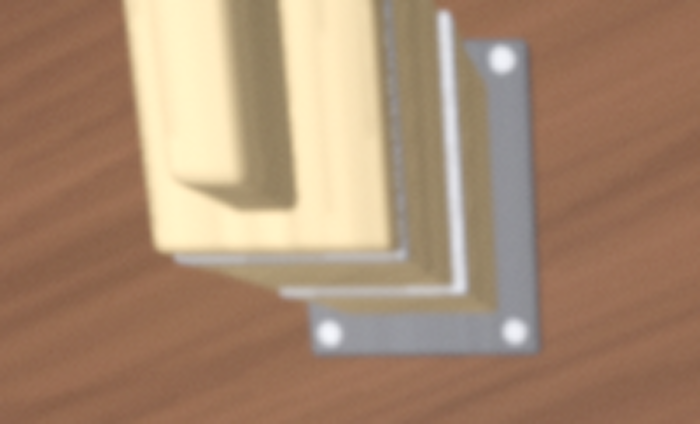

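View pics/t14.png

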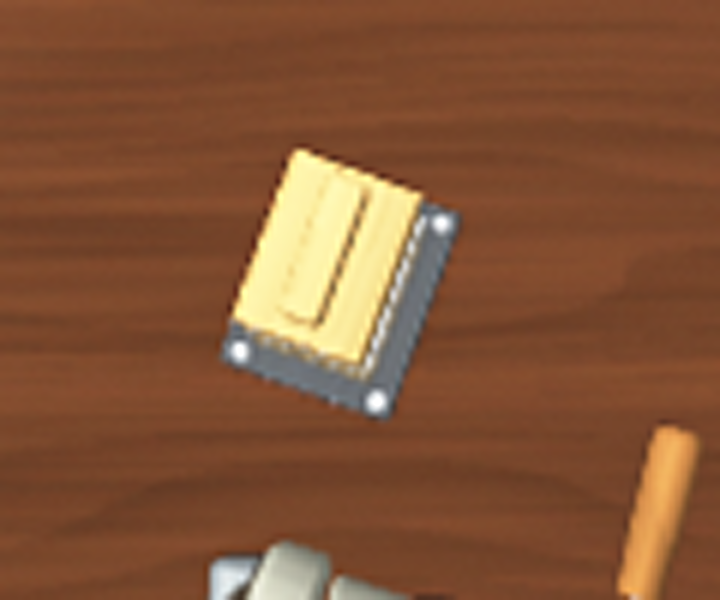

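Lid edge (y≈250), section lip (257), base lip (292) and plate edge (352) are all parallel, and the seams are closed. I hand the job in.

```bash
python3 -c "
from cell import arm
print(arm.sign_off())"
```

```text
the job is handed in; nothing more can be done
None
```

I assembled the canister and handed the job in at about 24.5 s of the 72 s allowed; `sign_off` gave no verdict. The wooden section went crosswise into the base and was turned about 90° clockwise. The lid was then fitted and locked in the section the same way.

- **Seating:** both parts came to rest within about 1 mm of the expected seated height. The highest contact force I read was about 11 N at the wrist.
- **Alignment:** in the last wrist and top pictures the edges of lid, section, base and plate are parallel and the seams look closed.
- **Angle checks that disagreed:** the angle estimates from different pictures differ by up to about 1°. One scene-camera fit of the section gave 168° against 160° from the wrist camera, and the top camera could not see it because the arm was in the way. I judged alignment by the plate and part edges in the wrist pictures.
- **Other things on the bench:** in the pictures where they showed, the bystanders and the blue and purple look-alikes had not moved, and the robot ended clear of everything.

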